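# Move the sensor cartridge from its conditioning dock to the electrolyte module

## Robot

A 7-joint arm with a two-finger parallel gripper is mounted at the origin on the work surface. World frame = base frame: x ahead of the robot, y to its left, z up, the work surface at z = 0. Lengths are in mm, angles in rad, forces in N, time in s.
With the tool pointing down it reaches from about 400 to 875 mm from the base axis. Payload 4.4 kg.
Tool frame: the origin (TCP) lies at the very end of the fingers, on their centre line; the grasp point (between the pads) lies 19 mm behind it; z points along the fingers, x is the direction in which the jaws open and shut, and the axes are right-handed (so a half turn about z gives the same grasp; the last joint's range is limited). The gripper opens to 85 mm and grips with 20 to 120 N. Pads are 22 mm wide; open, the fingers measure 114 mm over their backs; the gripper's body (76 mm by 85 mm) begins 54 mm behind the grasp point. The pads swing forward as they close: fully open they stand 13 mm farther back than shut.
Start: joints at [1.062, 0.628, 0.038, 1.517, -0.027, 0.996, -0.02], TCP at [278.534, -587.313, 231.313] pointing down, gripper open.
Joint ranges: [-3.06, 3.06], [-0.37, 2.12], [-1.25, 1.32], [0.18, 2.47], [-1.1, 4.24], [0.23, 1.98], [-2.94, 2.94]. Speed limits (rad/s): [2.57, 2.57, 3.14, 3.14, 3.14, 3.14, 3.14].

## Interface

Orientations are given as [roll, pitch, yaw] about the fixed x, y, z axes, in that order (R = Rz(yaw) Ry(pitch) Rx(roll)).
In Python, from cell import ctrl, get_image, job, models gives the robot as it stands.
- The arm moves only by the tool move_arm, never from a script. Its argument "moves" is a list that holds one entry, the list of rows, each a list of 6 numbers: the shift along the tool's x, y, z in m, then the turn, a rotation vector about the tool's x, y, z in rad. A call has 1 to 20 rows; each row is the pose to reach, as a shift and turn from the pose commanded when the call began, along the tool's axes at that moment; what a row does not reach only later rows make up. A row lasts 1/8 s, in which the tool goes at most 62.5 mm and 10.7 degrees, less where a joint would pass 70% of its speed; a pose out of reach is approached as far as the arm can. A call with a gripper value outside its range is refused whole. "jaw" is the opening, from 0 (shut) to 1 (fully open), set as the call begins (left out, the last holds). The fingers move at their own pace and stop on an object; the grip force is fixed at half the most. Time passes only in rows, so rows that repeat a pose let the fingers close. It gives the time, the measured TCP pose, the force and the opening at its end, in the units of the state.
- ctrl.read_state(): the state, without advancing time (a new reading comes with each control period).
- get_image(name): name is "side" or "top" or "wrist"; returns a dict with "color" (384x512x3 uint8, blue, green, red), "fov_y" (degrees; the focal length in pixels is half the picture's height over the tangent of half this angle, whatever the lens; pixels are square), "cx", "cy" (the principal point, pixels), "k1" (the pictures are not rectified: a ray, as slopes to the right and down, at radius r is drawn at 1 + k1 r^2 times it, then the intrinsics apply), "origin" and "orientation" of the camera in the world; the wrist camera has in their place "hand_eye" (4x4, takes a point from camera to tool coordinates, whose origin is the TCP and whose axes are the tool frame's). Camera axes: x right, y up, looking along -z (the intrinsics and any distortion apply to the point x, -y, -z); pixel columns grow to the right and rows downward; lengths in mm; the calibration is good to about 2 mm. A picture is of the moment at which its call begins: read the wrist's pose just before it. There is no depth.
- job.finish_job(): hands the job in, once; it reports no verdict.
Trained networks look in the newest picture that a camera, given by its name, has taken for a name from the list of things; names that differ only in an ending like _2 or _b are one class to them, and where a whole thing is asked for, a point or a joint stands for the part that bears it (a point fixed in the world has none). Each returns a list of dicts, best first, with "score" (0 to 1); they miss things now and then, are a little off and sometimes report something else, mostly with a low value. They report only what shows in the picture. A call takes as long as a camera call.
- models.cut_out(camera, thing): "pixels" (384x512 bool, what is visible of it) and "uv" ([column, row] in pixels, amid what is visible of it).
- models.place_of(camera, thing): "uv" ([column, row] in pixels: a listed point, or the origin of a listed thing).
The state is a dict: "clock": time; "qpos": joint angles; "qd": joint speeds; "tau": joint torques, N m; "eef_pos": TCP position; "tool_rot": TCP orientation; "force": force on the tool from outside, world axes, zero at the start; "torque": the same for the moment, N m; "width": finger opening in mm.
Only numpy, scipy, OpenCV 4.12 (cv2) and the standard library are available. Lean on these libraries where they do the work, as an engineer would, in place of code of your own. Each camera call takes 0.05 s, during which the arm holds its last target.

## Task

The sensor cartridge has finished conditioning: squeeze its two sprung release tabs together to free it from the bench dock, lift it straight out, and fit it into the empty bay of the electrolyte module, pressed gently but fully home on its seat so that both tabs spring out and latch. Do not wrench it against the latches, crush the tabs or ram it in, and leave the tube rack, the reagent jar and the tip box where they are.

Things in the scene. Friction and masses are not known exactly. Their poses are not given: they have to be found in the camera images.
- cartridge: sensor cartridge, upright white block with teal tabs, 49 x 60 x 79 mm, about 0.15 kg. Origin: centre of its underside; z up, y through its two tabs, -x the end with the teal key rib and stripe. Its foot, 44 (x) x 32 (y) x 46 mm high, goes into the socket; the rib, 8 wide, 3 mm proud, lets it in only one way round. Cap on top 48 x 30 mm, heights 58 to 78 mm
- tab_grip (a point): point on the cartridge midway between the finger pads of its tabs, 68 mm above its underside, same axes. Each teal ribbed pad is 20 mm wide (x), 22 mm high; 57 mm over both pads when free (60 at their tops), about 38 mm when both are squeezed to their stops, where the pads stand upright. About 3.5 N on each pad holds it at its stop; a tab stands at most 40 N
- tab_left (a joint): squeeze of the tab on the cartridge's +y side, pivoted near the foot, rad: 0 free and sprung out, 0.145 at its stop. Its catch nose, 32 mm above the underside, hooks under a lip of the socket and comes clear of it above about 0.12; both tabs must be clear at once
- tab_right (a joint): the same for the tab on the -y side
- dock: conditioning dock, white box 100 x 88 mm fixed on the bench, black socket in its top. Origin: middle of its underside; axes as the seated cartridge's. Socket rim 54 mm and housing 46 mm above the bench. At the start the cartridge is latched in it, underside 15.5 mm above the bench, foot 40 mm deep, 1 mm play all round; sprung contacts below it lift it 2.5 mm once unlatched
- module: electrolyte module, white box with a teal band, 230 (x) x 190 (y) x 84 mm high, fixed on the bench; origin in the middle of its underside, front to -x. The empty bay is a black socket in its deck, 40 mm in front of the middle. On the deck's far part, 80 mm and more behind the bay's axis, stand a pump head and covers up to 26 mm tall
- bay (a point): nominal seat for the cartridge's underside in the empty bay, on the socket's axis, 50 mm above the bench; axes as the seated cartridge's, teal key slot to -x. The socket hangs on a height adjuster: its true seat, lips and rim stand up to 5 mm higher or lower than this measured point shows, and stay so in use. The seat bears a press of 25 N at most
- bay_rim (a point): nominal middle of that socket's mouth, 40 mm above bay (truly up to 5 mm off in height, as there). Mouth 46 (x) x 34 (y) mm, 3.5 mm lead-in, 1 mm play all round. Sprung contacts meet the underside 4 mm above the true seat with 1.5 N, 4 N at the hard seat. Tabs latch if let go within 1.5 mm of it; pressed in with free tabs they latch too, at some 12 N
- tube_rack: bystander, loose: black rack with five capped sample tubes, 110 (x) x 24 x 96 mm high, origin in the middle of its underside
- reagent: bystander, loose: grey reagent jar with a white lid, 48 mm wide, 88 mm high, origin in the middle of its underside
- tip_box: bystander, loose: clear and blue box of pipette tips, 80 x 116 x 53 mm, origin in the middle of its underside

How it is judged (in metres and radians):
On the way, in this order (a step that is already met when the one before it is completed fails the run):
1. both tabs are squeezed together while the cartridge still stands in the dock (value of joint each of tab_left, tab_right above 0.11 rad and z of cartridge in the frame of dock below 0.03 m and horizontal distance between cartridge and dock below 0.01 m), for 0.1 s.
2. the cartridge is lifted clear out of the dock (z of cartridge in the frame of dock above 0.065 m), for 0.1 s.
3. the cartridge is down in the module's bay with both tabs latched (horizontal distance between cartridge and bay below 0.004 m and z of cartridge in the frame of bay between -0.007 and 0.007 m and angle between cartridge's own z axis and vertical below 0.06 rad and angle between the x axis of cartridge and the x axis of bay, either way round below 0.09 rad and value of joint each of tab_left, tab_right below 0.04 rad), for 0.3 s.
At the end, for the whole second after the job is handed in: The cartridge rests upright in the module's bay: within 4 mm of its axis, square to it within 5 degrees, underside within 7 mm of the nominal seat, and both tabs sprung out (under 0.04 rad), so that both latches have caught; at rest (all of step 3 and linear speed of cartridge below 0.01 m/s); the robot touches nothing.
It fails at once if the cartridge is wrenched against the dock: contact forces, added up, over 45 N (contact force between cartridge and dock above 45 N).
It fails at once if the cartridge is rammed into or against the module: contact forces, added up, over 45 N (contact force between cartridge and module above 45 N).
It fails at once if the cartridge is pressed on the hard seat of the bay with more than 28 N (contact force between cartridge and bay_seat above 28 N).
It fails at once if the tabs are crushed: the fingers press on the cartridge with more than 80 N, both sides added up (contact force between the fingers and cartridge above 80 N).
It fails at once if a bystander is shifted by more than 15 mm or tipped (distance of any of tube_rack, reagent, tip_box from where it was at the start of the episode above 0.015 m or angle between any of tube_rack, reagent, tip_box's own z axis and vertical above 0.25 rad).
It also fails if it takes over 42 s, if anything falls off the work surface, if the arm or the gripper's body presses on something with over 40 N, if the wrist force passes 120 N, or if a joint passes its speed limit or range.

## Working session

There is one attempt and no reset: what is moved stays moved. The work goes in short steps, Python scripts to look and compute and a tool call to move; the robot and the scene stay as the last step left them, time stands still between calls to the robot, and variables do not carry over. Pictures are saved under pics/ and viewed, and the job is handed in when it is done.

Besides the shell and the picture viewer there is one more tool, called after ">>>" as name([rows], argument=value, ...), one row to a line, values as JSON. move_arm: Moves the arm, as the interface text tells. Its arguments: {"type":"object","properties":{"moves":{"type":"array","items":{"type":"array","items":{"type":"array","items":{"type":"number"}}}},"jaw":{"type":"number"}},"required":["moves"]}

```bash
ls; mkdir -p pics
cat > h.py <<'E'
import numpy as np, cv2
from cell import ctrl,get_image,job,models
from scipy.spatial.transform import Rotation as R
def pose(s=None):
    s=s or ctrl.read_state()
    T=np.eye(4); r=np.array(s["tool_rot"],float)
    T[:3,:3]=r if r.shape==(3,3) else R.from_euler('xyz',r).as_matrix()
    T[:3,3]=s["eef_pos"]; return T
def camT(im,Tt=None):
    if "hand_eye" in im: return Tt@np.array(im["hand_eye"],float)
    T=np.eye(4); o=np.array(im["orientation"],float)
    T[:3,:3]=o if o.shape==(3,3) else R.from_euler('xyz',o).as_matrix()
    T[:3,3]=im["origin"]; return T
def foc(im): return im["color"].shape[0]/2/np.tan(np.radians(im["fov_y"])/2)
def ray(im,uv,Tt=None):
    f=foc(im); d=np.array([(uv[0]-im["cx"])/f,(uv[1]-im["cy"])/f]); rd=np.hypot(*d); r=rd
    for _ in range(30): r=rd/(1+im["k1"]*r*r)
    d=d*(r/rd if rd>0 else 1)
    T=camT(im,Tt); v=T[:3,:3]@np.array([d[0],-d[1],-1]); return T[:3,3],v/np.linalg.norm(v)
def atz(im,uv,z,Tt=None):
    o,v=ray(im,uv,Tt); return o+v*(z-o[2])/v[2]
def proj(im,P,Tt=None):
    T=camT(im,Tt); P=np.atleast_2d(P); c=(P-T[:3,3])@T[:3,:3]
    s=np.c_[c[:,0]/-c[:,2],-c[:,1]/-c[:,2]]; s=s*(1+im["k1"]*(s**2).sum(1,keepdims=True))
    return s*foc(im)+[im["cx"],im["cy"]]
def tri(rays):
    A=np.zeros((3,3));b=np.zeros(3)
    for o,v in rays:
        M=np.eye(3)-np.outer(v,v);A+=M;b+=M@o
    return np.linalg.solve(A,b)
E
python3 - <<'E'
from h import *
s=ctrl.read_state(); print({k:np.round(v,3).tolist() for k,v in s.items()})
T=pose(s)
for n in ["side","top","wrist"]:
    im=get_image(n); cv2.imwrite(f"pics/{n}0.png",im["color"]); print(n,{k:(v if k!='color' else 0) for k,v in im.items()})
    for t in ["cartridge","tab_grip","dock","module","bay","bay_rim","tube_rack","reagent","tip_box"]:
        r=models.place_of(n,t); print(t,[(np.round(a["uv"],1).tolist(),round(a["score"],2)) for a in r[:2]])
E
```

```text
pics
{'clock': 0.0, 'qpos': [1.062, 0.629, 0.038, 1.518, -0.027, 0.996, -0.02], 'qd': [0.001, 0.0, 0.001, 0.0, -0.001, -0.001, -0.0], 'tau': [0.0, -56.341, 1.226, -19.344, 0.011, 0.011, 0.0], 'eef_pos': [278.265, -586.763, 230.413], 'tool_rot': [3.142, 0.002, -1.128], 'force': [0.497, 0.913, -0.297], 'torque': [0.015, 0.023, 0.009], 'width': 85.324}
side {'color': 0, 'fov_y': 44.138443999516575, 'cx': 260.71677874141363, 'cy': 194.05607161945895, 'k1': -0.12417819154622255, 'origin': array([258.14952023, 706.55727814, 720.0289639 ]), 'orientation': array([ 0.89003193,  0.00307281, -2.64295374])}
cartridge [([239.3, 292.7], 0.78), ([329.8, 176.4], 0.58)]
tab_grip [([238.5, 264.6], 0.65)]
dock [([235.6, 297.4], 0.98)]
module [([329.4, 176.9], 0.96)]
bay [([341.6, 170.6], 0.92)]
bay_rim [([349.4, 154.0], 0.7)]
tube_rack [([336.2, 246.6], 0.83), ([204.4, 197.9], 0.26)]
reagent [([263.1, 216.3], 0.64)]
tip_box [([205.9, 197.2], 0.61)]
top {'color': 0, 'fov_y': 43.95920056275983, 'cx': 260.0546830459986, 'cy': 193.49040281824531, 'k1': -0.1521156183540707, 'origin': array([ 553.76096139,  
[... 309 characters left out ...]
.0], 0.96), ([155.2, 221.0], 0.29)]
reagent [([263.9, 191.8], 0.85), ([156.2, 219.7], 0.16)]
tip_box [([258.8, 120.0], 0.69)]
wrist {'color': 0, 'fov_y': 70.93148986597882, 'cx': 255.3269021568519, 'cy': 194.16953137359096, 'k1': -0.0264292395106078, 'hand_eye': array([[ 9.99999359e-01,  3.03910976e-04, -1.09075898e-03,
        -2.21170227e-01],
       [-3.15217486e-05, -9.55462339e-01, -2.95113059e-01,
        -7.62190710e+01],
       [-1.13186722e-03,  2.95112905e-01, -9.55461717e-01,
        -1.43171259e+02],
       [ 0.00000000e+00,  0.00000000e+00,  0.00000000e+00,
         1.00000000e+00]])}
cartridge []
tab_grip []
dock []
module []
bay []
bay_rim []
tube_rack []
reagent []
tip_box []
```

View pics/side0.png

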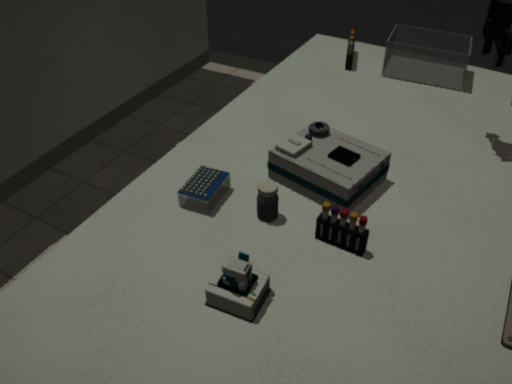

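View pics/top0.png

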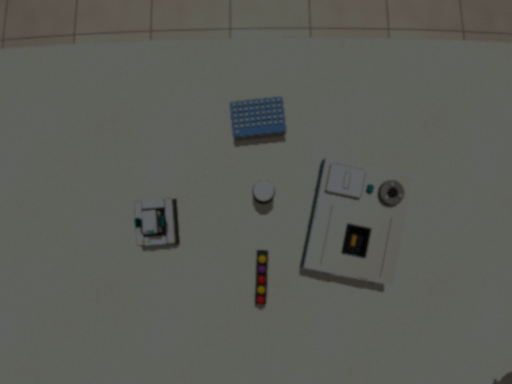

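Run:
```python
from h import *
S=get_image("side");T=get_image("top")
for im,nm in ((S,"side"),(T,"top")):
    c=cv2.resize(im["color"][80:340,120:450],None,fx=2.4,fy=2.3,interpolation=cv2.INTER_CUBIC) ; cv2.imwrite(f"pics/{nm}0z.png",c)
for t,a,b,z in [("cart",(239.3,292.7),(157.3,222.6),15.5),("grip",(238.5,264.6),(153.7,221.4),83.5),("dock",(235.6,297.4),(156.8,221.9),0),("module",(329.4,176.9),(352,221.1),0),("bay",(341.6,170.6),(354.5,237.5),50),("rim",(349.4,154),(356.4,243.6),90),("rack",(336.2,246.6),(261.5,274),0),("reag",(263.1,216.3),(263.9,191.8),0),("tip",(205.9,197.2),(258.8,120),0)]:
    print(t,atz(S,a,z).round(1),atz(T,b,z).round(1),tri([ray(S,a),ray(T,b)]).round(1))
```

```text
cart [570.1 222.9  15.5] [574.7 220.7  15.5] [573.3 220.8  11.6]
grip [574.1 214.4  83.5] [575.9 213.8  83.5] [575.3 213.8  82.4]
dock [577.3 225.5   0. ] [576.6 225.1   0. ] [ 5.770e+02  2.253e+02 -1.000e-01]
module [ 565.1 -216.5    0. ] [ 572.2 -208.4    0. ] [ 567.7 -209.4    4. ]
bay [ 527.4 -189.9   50. ] [ 536.6 -202.9   50. ] [ 534.4 -206.3   37.1]
rim [ 518.9 -208.2   90. ] [ 524.8 -198.3   90. ] [ 520.8 -198.8   95. ]
rack [458.5   6.7   0. ] [459.2  -5.6   0. ] [459.9  -5.  -11.3]
reag [641.9  -4.8   0. ] [640.3 -13.6   0. ] [643.2 -12.7  -7. ]
tip [ 7.954e+02 -1.000e-01  0.000e+00] [802.6  -4.6   0. ] [802.2  -5.6  -6.2]
```

View pics/top0z.png

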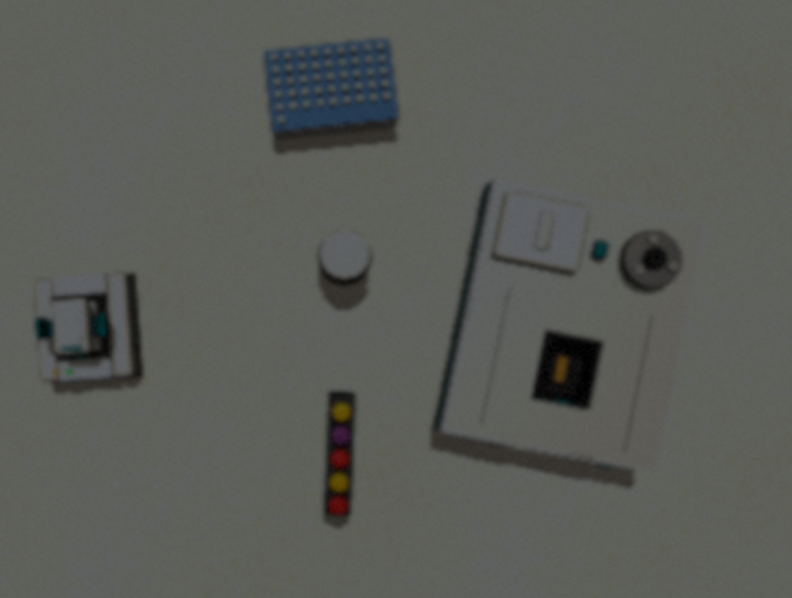

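View pics/side0z.png

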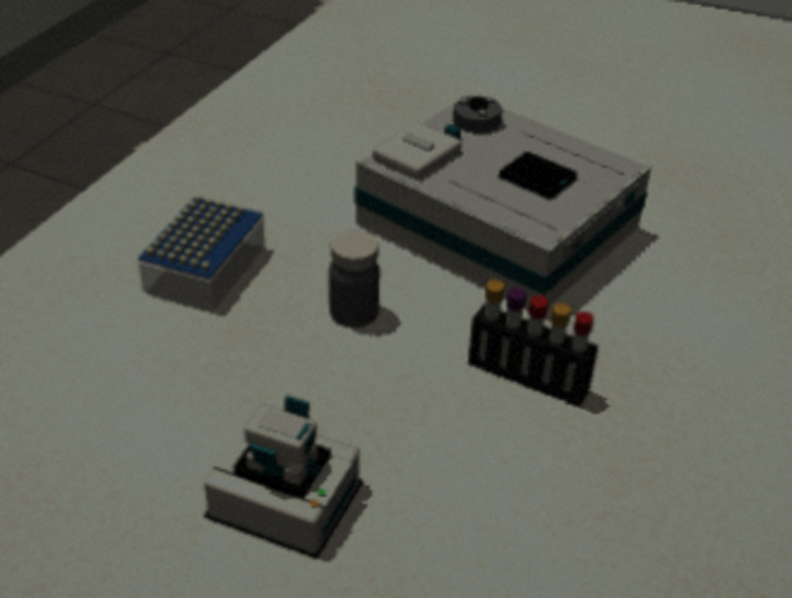

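>>> move_arm([
  [[-0.239,-0.392,-0.03,0,0,0.61],[-0.239,-0.392,-0.03,0,0,0.61],[-0.239,-0.392,-0.03,0,0,0.61],[-0.239,-0.392,-0.03,0,0,0.61],[-0.239,-0.392,-0.03,0,0,0.61],[-0.239,-0.392,-0.03,0,0,0.61],[-0.239,-0.392,-0.03,0,0,0.61],[-0.239,-0.392,-0.03,0,0,0.61],[-0.239,-0.392,-0.03,0,0,0.61],[-0.239,-0.392,-0.03,0,0,0.61]],
])

```text
clock: 2.85
eef_pos: [529.2, -205.2, 261.3]
tool_rot: [3.141, -0.001, -1.74]
force: [-0.3, -0.5, 0.1]
width: 85.0
```

Run:
```python
from h import *
T=pose(); im=get_image("wrist"); cv2.imwrite("pics/w1.png",im["color"]); np.savez("w1.npz",T=T,**{k:v for k,v in im.items()})
for t,z in [("module",0),("bay",50),("bay_rim",90)]:
    r=models.place_of("wrist",t); print(t,[(np.round(a["uv"],1).tolist(),round(a["score"],2),atz(im,a["uv"],z,T).round(1)) for a in r[:2]])
```

```text
module [([248.4, 138.7], 0.8, array([ 567.4, -201.4,    0. ]))]
bay [([250.0, 170.2], 0.94, array([ 530.6, -198.1,   50. ]))]
bay_rim [([246.5, 176.9], 0.73, array([ 531.6, -194.7,   90. ]))]
```

View pics/w1.png

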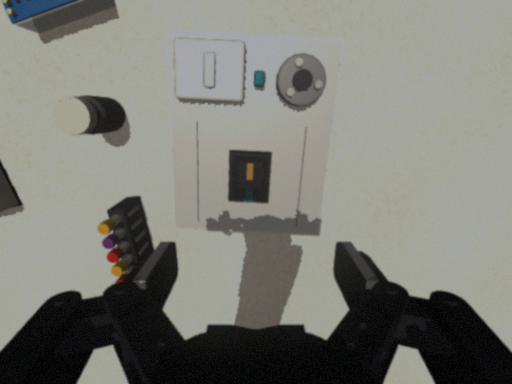

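Run:
```python
from h import *
d=np.load("w1.npz"); c=d["color"][130:260,190:340]; cv2.imwrite("pics/w1z.png",cv2.convertScaleAbs(cv2.resize(c,None,fx=5,fy=4.5,interpolation=cv2.INTER_CUBIC),alpha=1.3,beta=10))
```

```text
(no output)
```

View pics/w1z.png

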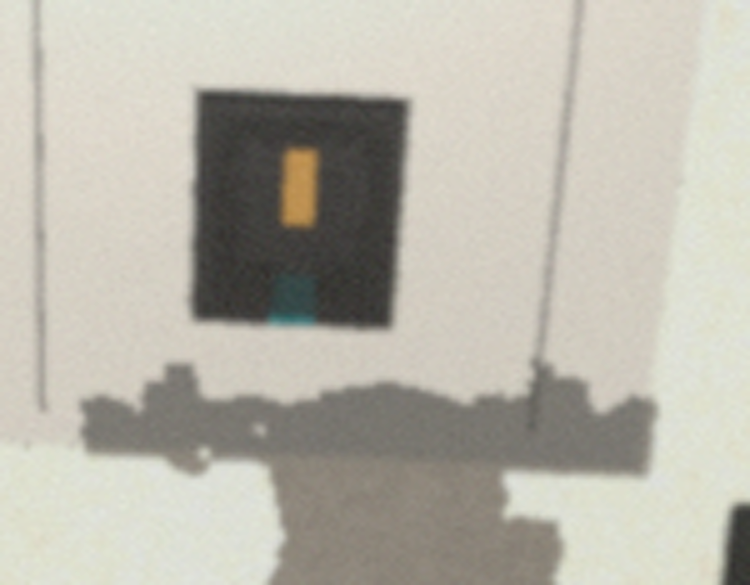

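>>> move_arm([
  [[-0.05,0,0,0,0,0],[-0.095,0.005,0,0,0,0],[-0.095,0.005,0,0,0,0],[-0.095,0.005,0,0,0,0]],
])

```text
clock: 3.55
eef_pos: [541.0, -110.3, 261.4]
tool_rot: [-3.141, -0.001, -1.739]
force: [0.3, -1.2, -0.3]
width: 85.2
```

```bash
cat >> h.py <<'E'
def quad(color,roi,thr=75,refine=True):
    x0,y0,x1,y1=roi; g=cv2.GaussianBlur(cv2.cvtColor(color,cv2.COLOR_BGR2GRAY),(3,3),0)
    m=np.zeros_like(g); m[y0:y1,x0:x1]=((g[y0:y1,x0:x1]<thr)*255)
    m=cv2.morphologyEx(m,cv2.MORPH_CLOSE,np.ones((9,9)))
    cs,_=cv2.findContours(m,cv2.RETR_EXTERNAL,cv2.CHAIN_APPROX_NONE); c=max(cs,key=cv2.contourArea)
    p=np.array(cv2.boxPoints(cv2.minAreaRect(c)))
    h=cv2.convexHull(c); e=0.02*cv2.arcLength(h,True); a=cv2.approxPolyDP(h,e,True)[:,0].astype(float)
    # fit lines per side
    c=c[:,0].astype(float); out=[]
    if len(a)!=4: return a,c
    L=[]
    for i in range(4):
        p,q=a[i],a[(i+1)%4]; d=(q-p); l=np.hypot(*d); d/=l; t=(c-p)@d; n=np.abs((c-p)@np.array([-d[1],d[0]]))
        s=c[(t>.12*l)&(t<.88*l)&(n<3)]; vx,vy,X,Y=cv2.fitLine(s.astype(np.float32),cv2.DIST_HUBER,0,.01,.01).ravel(); L.append(np.cross([X,Y,1],[X+vx,Y+vy,1]))
    for i in range(4):
        z=np.cross(L[i-1],L[i]); out.append(z[:2]/z[2])
    return np.array(out),c
E
python3 - <<'E'
from h import *
T=pose(); im=get_image("wrist"); cv2.imwrite("pics/w2.png",im["color"]); np.savez("w2.npz",T=T,**{k:v for k,v in im.items()})
r=models.place_of("wrist","bay_rim");print(r[0]["uv"])
u,v=map(int,r[0]["uv"])
d=dict(np.load("w1.npz"));T1=d["T"]
g=cv2.cvtColor(d["color"],cv2.COLOR_BGR2GRAY); print(g[160:210:6,245:250].mean(1), g[150,200:300:6])
q1,_=quad(d["color"],(210,140,290,212)); q2,_=quad(im["color"],(u-48,v-48,u+48,v+48))
print(q1,q2,sep="\n")
srt=lambda q:q[np.argsort(np.arctan2(*(q-q.mean(0)).T))]
q1,q2=srt(q1),srt(q2)
X=[tri([ray(d,a,T1),ray(im,b,T)]) for a,b in zip(q1,q2)]
print(np.round(X,1),np.mean(X,0)); 
for q,i,t in((q1,d,T1),(q2,im,T)):
    P=np.array([atz(i,a,90,t) for a in q]); print(P.round(1),P.mean(0))
    e=[P[(k+1)%4]-P[k] for k in range(4)];print([(np.hypot(*a[:2]).round(1),np.arctan2(a[1],a[0]).round(3)) for a in e])
E
```

```text
[327.0, 173.1]
[ 39.2  82.8  87.8  86.   41.   38.2  43.  114.2 148.2] [159 158 159 160 161  87  79 103 126 129 135 144 156 158 158 154 156]
[[230.28473849 150.68359436]
 [269.84776783 152.43840614]
 [267.11853383 201.36572037]
 [228.49862834 199.50493238]]
[[310.919219   146.78994077]
 [352.36537685 149.37715736]
 [345.01123092 198.22840595]
 [305.410668   196.44465675]]
[[ 565.  -181.    83.4]
 [ 505.8 -167.2   85.8]
 [ 497.1 -214.3   90.9]
 [ 555.9 -226.7   92. ]] [ 530.95570912 -197.27976333   88.0341575 ]
[[ 565.6 -181.7   90. ]
 [ 507.3 -167.9   90. ]
 [ 496.9 -214.3   90. ]
 [ 555.8 -226.8   90. ]] [ 531.41611479 -197.65744238   90.        ]
[(np.float64(59.9), np.float64(2.909)), (np.float64(47.5), np.float64(-1.792)), (np.float64(60.3), np.float64(-0.209)), (np.float64(46.1), np.float64(1.357))]
[[ 566.2 -179.8   90. ]
 [ 507.1 -166.6   90. ]
 [ 496.6 -214.5   90. ]
 [ 555.2 -227.4   90. ]] [ 531.30749365 -197.06327043   90.        ]
[(np.float64(60.6), np.float64(2.921)), (np.float64(49.1), np.float64(-1.787)), (np.float64(60.0), np.float64(-0.216)), (np.float64(48.8), np.float64(1.343))]
```

View pics/w2.png

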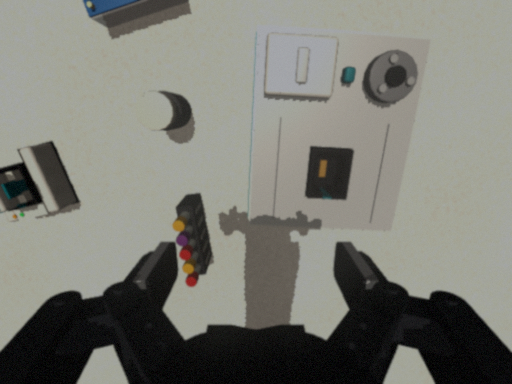

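>>> move_arm([
  [[-0.332,0.022,0.031,0,0,-0.2],[-0.332,0.022,0.031,0,0,-0.2],[-0.332,0.022,0.031,0,0,-0.2],[-0.332,0.022,0.031,0,0,-0.2],[-0.332,0.022,0.031,0,0,-0.2],[-0.332,0.022,0.031,0,0,-0.2],[-0.332,0.022,0.031,0,0,-0.2],[-0.332,0.022,0.031,0,0,-0.2]],
])

```text
clock: 4.65
eef_pos: [575.5, 218.5, 230.5]
tool_rot: [-3.141, -0.002, -1.542]
force: [1.5, -0.5, 0.2]
width: 85.1
```

Run:
```python
from h import *
T=pose(); im=get_image("wrist"); cv2.imwrite("pics/w3.png",im["color"]); np.savez("w3.npz",T=T,**{k:v for k,v in im.items()})
for t,z in [("cartridge",15.5),("tab_grip",83.5),("dock",0)]:
    r=models.place_of("wrist",t); print(t,[(np.round(a["uv"],1).tolist(),round(a["score"],2),atz(im,a["uv"],z,T).round(1)) for a in r[:2]])
    if t=="tab_grip" and r: u,v=map(int,r[0]["uv"])
c=im["color"][max(0,v-90):v+90,max(0,u-100):u+100]; print(u,v);cv2.imwrite("pics/w3z.png",cv2.convertScaleAbs(cv2.resize(c,None,fx=3.8,fy=3.3,interpolation=cv2.INTER_CUBIC),alpha=1.3,beta=10))
```

```text
cartridge [([252.0, 168.3], 0.89, array([577.6, 222.8,  15.5])), ([423.9, 132.7], 0.35, array([631.9,  -2.2,  15.5]))]
tab_grip [([248.2, 181.7], 0.58, array([576.3, 226.4,  83.5]))]
dock [([253.0, 169.8], 0.66, array([572.3, 221.4,   0. ]))]
248 181
```

View pics/w3.png

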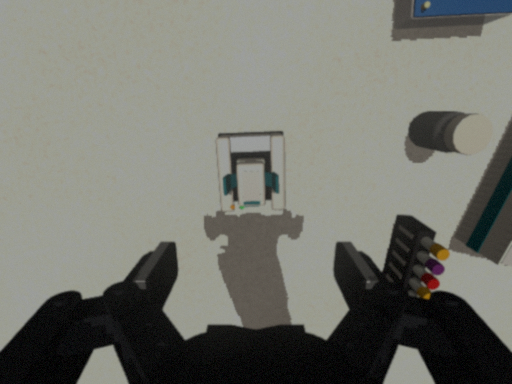

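View pics/w3z.png

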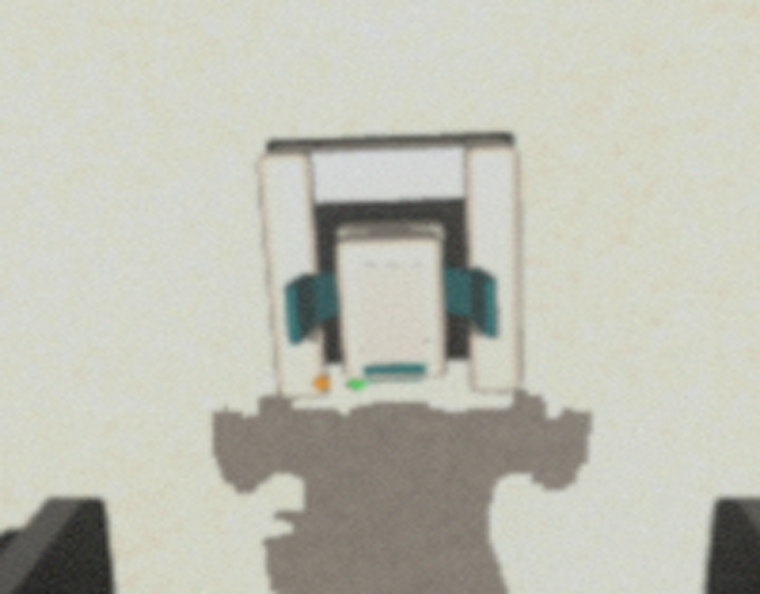

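Run:
```python
from h import *
im=dict(np.load("w3.npz"));T=im["T"]
z=lambda u,v:(u/3.8+148,v/3.3+91)
def show(n,pts,h):
    P=np.array([atz(im,z(*p),h,T) for p in pts]); print(n,P[:,:2].round(1).tolist(),P.mean(0).round(1))
    return P
P=show("cap",[(341,238),(444,237),(440,376),(350,378)],93.5)
a=P[0]-P[3];b=P[1]-P[2];print(np.arctan2(a[1],a[0]),np.arctan2(b[1],b[0]),np.hypot(*a[:2]),np.hypot(*(P[0]-P[1])[:2]))
P=show("tabs tops outer",[(286,287),(495,282),(495,336),(293,342)],94.5)
P=show("dock top",[(262,155),(514,146),(522,390),(280,397)],46)
for i in range(4):
    e=P[(i+1)%4]-P[i];print(np.hypot(*e[:2]),np.arctan2(e[1],e[0]))
P=show("black",[(314,204),(466,200),(470,358),(325,360)],54)
for i in range(4):
    e=P[(i+1)%4]-P[i];print(np.hypot(*e[:2]),np.arctan2(e[1],e[0]))
```

```text
cap [[598.8, 237.6], [599.9, 209.2], [553.0, 208.5], [551.6, 234.6]] [575.8 222.5  93.5]
0.06483684909031733 0.014316476909329866 47.2842471824129 28.478806246163135
tabs tops outer [[582.6, 252.8], [585.8, 194.4], [567.7, 193.4], [564.0, 250.9]] [575.  222.9  94.5]
dock top [[619.6, 265.5], [625.0, 186.4], [531.3, 178.1], [526.1, 260.6]] [575.5 222.7  46. ]
79.34472615913978 -1.5021344976857767
94.13817000798919 -3.053769091393453
82.62002194854094 1.6338314330049954
93.66755011450346 0.052964736642581195
black [[603.5, 248.4], [606.2, 201.1], [546.6, 197.1], [544.5, 244.7]] [575.2 222.8  54. ]
47.42889611966769 -1.5124037898109768
59.749939831309284 -3.0743316774758176
47.67424205063408 1.6151890694731847
59.08089027984574 0.06328767047577295
```

>>> move_arm([
  [[-0.004,0,0.06,0,0,-0.031],[-0.004,0,0.08,0,0,-0.031],[-0.004,0,0.08,0,0,-0.031],[-0.004,0,0.08,0,0,-0.031],[-0.004,0,0.08,0,0,-0.031],[-0.004,0,0.08,0,0,-0.031]],
], jaw=0.46)

```text
clock: 5.6
eef_pos: [575.3, 226.3, 151.4]
tool_rot: [-3.14, 0.001, -1.507]
force: [-0.3, -0.5, 0.2]
width: 39.0
```

Run:
```python
from h import *
s=ctrl.read_state();print(s["width"],s["eef_pos"])
T=pose(); im=get_image("wrist"); cv2.imwrite("pics/w4.png",im["color"]); np.savez("w4.npz",T=T,**{k:v for k,v in im.items()})
c=im["color"][130:330,155:355];cv2.imwrite("pics/w4z.png",cv2.convertScaleAbs(cv2.resize(c,None,fx=4,fy=3,interpolation=cv2.INTER_CUBIC),alpha=1.3,beta=10))
print(ctrl.read_state()["width"])
```

```text
38.95817887739077 [575.25109131 226.29518225 151.39412392]
39.269981178188644
```

View pics/w4z.png

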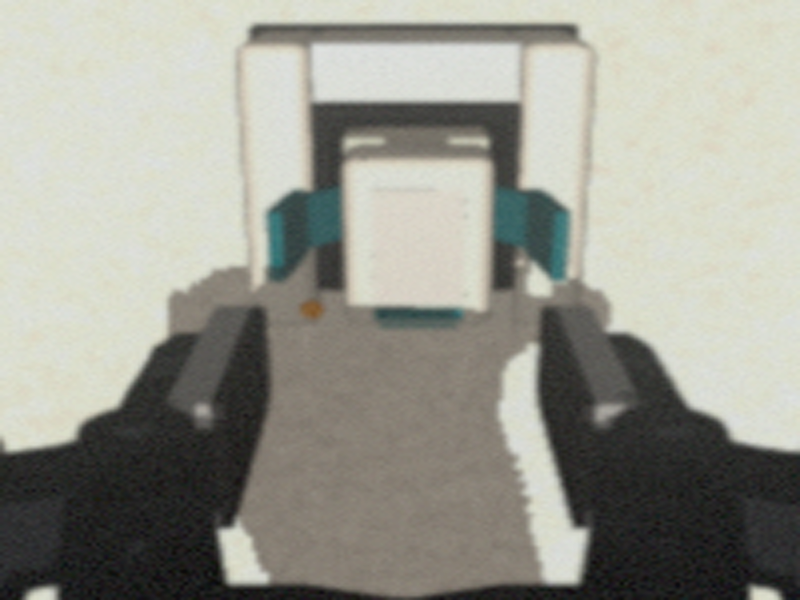

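Run:
```python
from h import *
s=ctrl.read_state();print(np.round(s["eef_pos"],2),np.round(s["qd"],4),s["clock"])
im=dict(np.load("w4.npz"));T=im["T"]
z=lambda u,v:(u/4+155,v/3+130)
def show(n,pts,h):
    P=np.array([atz(im,z(*p),h,T) for p in pts]); Q=(np.c_[P,np.ones(len(P))]@np.linalg.inv(T).T)[:,:3]
    print(n,P[:,:2].round(1).tolist(),P.mean(0).round(1),"tool",Q.mean(0).round(1))
    for i in range(4):
        e=P[(i+1)%4]-P[i];print("   ",np.hypot(*e[:2]).round(1),np.arctan2(e[1],e[0]).round(3))
show("cap",[(342,157),(491,157),(488,308),(346,305)],93.5)
show("tabs",[(267,209),(567,209),(567,278),(273,278)],94.5)
show("black",[(311,103),(521,103),(520,290),(318,290)],54)
show("dock top",[(240,44),(591,48),(580,285),(255,285)],46)
```

```text
[575.09 226.27 151.16] [ 0.0006  0.0063 -0.0019  0.0035 -0.0002 -0.0038 -0.0007] 5.65
cap [[598.2, 239.6], [600.0, 210.9], [557.6, 207.8], [556.7, 236.8]] [578.1 223.8  93.5] tool [ 2.8 -2.6 57.9]
    28.7 -1.507
    42.4 -3.068
    29.0 1.603
    41.5 0.067
tabs [[583.5, 253.5], [587.2, 194.9], [567.9, 192.8], [564.1, 251.8]] [575.7 223.3  94.5] tool [ 3.1 -0.1 56.9]
    58.7 -1.507
    19.5 -3.032
    59.1 1.634
    19.5 0.089
black [[604.1, 248.9], [607.2, 201.6], [546.2, 195.9], [543.1, 244.8]] [575.1 222.8  54. ] tool [ 3.5  0.5 97.4]
    47.5 -1.507
    61.2 -3.049
    49.0 1.634
    61.2 0.067
dock top [[619.8, 266.4], [623.7, 186.2], [545.5, 179.9], [540.3, 261.1]] [582.3 223.4  46. ] tool [  3.4  -6.7 105.4]
    80.4 -1.522
    78.5 -3.062
    81.3 1.634
    79.6 0.067
```

>>> move_arm([
  [[0.003,0,0,0,0,0],[0.003,0,0,0,0,0],[0.003,0,0.02,0,0,0],[0.003,0,0.04,0,0,0],[0.003,0,0.06,0,0,0],[0.003,0,0.076,0,0,0],[0.003,0,0.086,0,0,0],[0.003,0,0.088,0,0,0],[0.003,0,0.088,0,0,0]],
], jaw=0.85)

```text
clock: 6.78
eef_pos: [575.2, 223.2, 62.7]
tool_rot: [-3.141, 0.0, -1.507]
force: [-0.6, 0.9, -0.5]
width: 72.4
```

Run:
```python
from h import *
s=ctrl.read_state();print(s["width"],s["eef_pos"],s["force"])
T=pose(); im=get_image("wrist"); cv2.imwrite("pics/w5.png",im["color"]); np.savez("w5.npz",T=T,**{k:v for k,v in im.items()})
c=im["color"][130:384,130:390];cv2.imwrite("pics/w5z.png",cv2.convertScaleAbs(cv2.resize(c,None,fx=3,fy=2.3,interpolation=cv2.INTER_CUBIC),alpha=1.3,beta=10))
im=get_image("side");c=im["color"][210:340,170:330];cv2.imwrite("pics/s5z.png",cv2.convertScaleAbs(cv2.resize(c,None,fx=4.5,fy=4.5,interpolation=cv2.INTER_CUBIC),alpha=1.5,beta=10))
```

```text
72.44547428596537 [575.21048116 223.21780479  62.6708433 ] [-0.57417371  0.89524924 -0.49658404]
```

View pics/w5z.png

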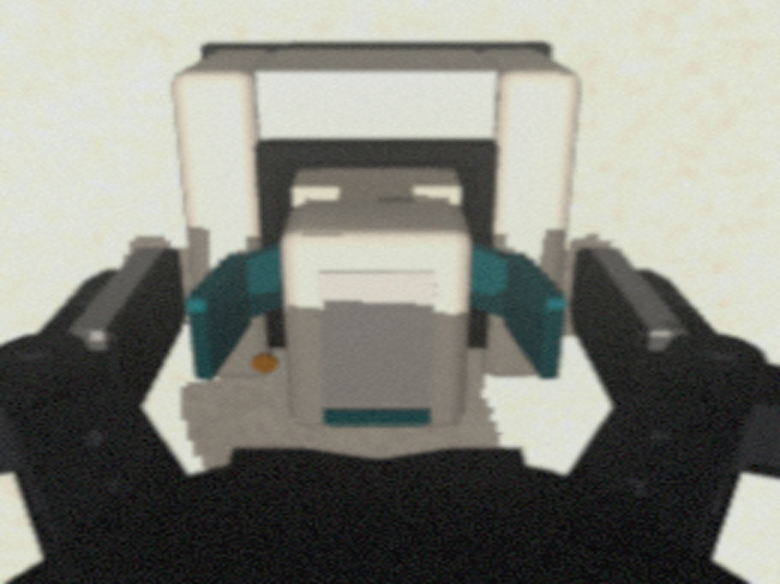

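View pics/s5z.png

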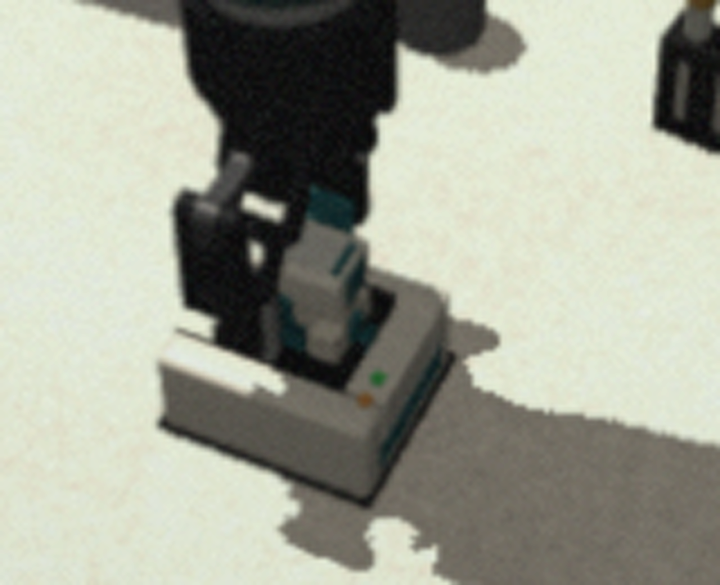

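>>> move_arm([
  [[0,0,0,0,0,0],[0,0,0,0,0,0],[0,0,0,0,0,0],[0,0,0,0,0,0]],
], jaw=0.56)

```text
clock: 7.38
eef_pos: [575.2, 223.3, 62.7]
tool_rot: [-3.141, 0.0, -1.507]
force: [1.2, -0.4, 2.3]
width: 47.8
```

>>> move_arm([
  [[0,0,0,0,0,0],[0,0,0,0,0,0],[0,0,0,0,0,0],[0,0,0,0,0,0]],
], jaw=0.46)

```text
clock: 7.88
eef_pos: [575.1, 223.2, 62.4]
tool_rot: [-3.141, 0.0, -1.507]
force: [0.9, 1.2, 4.7]
width: 39.0
```

Run:
```python
from h import *
s=ctrl.read_state();print(s["width"],s["eef_pos"],s["force"],s["torque"])
T=pose(); im=get_image("wrist"); cv2.imwrite("pics/w6.png",im["color"]); np.savez("w6.npz",T=T,**{k:v for k,v in im.items()})
c=im["color"][130:384,130:390];cv2.imwrite("pics/w6z.png",cv2.convertScaleAbs(cv2.resize(c,None,fx=3,fy=2.3,interpolation=cv2.INTER_CUBIC),alpha=1.3,beta=10))
```

```text
39.02433616532551 [575.06253413 223.20716278  62.44646546] [0.92637237 1.1515044  4.6570301 ] [-0.017712   -0.10239495  0.02573482]
```

View pics/w6z.png

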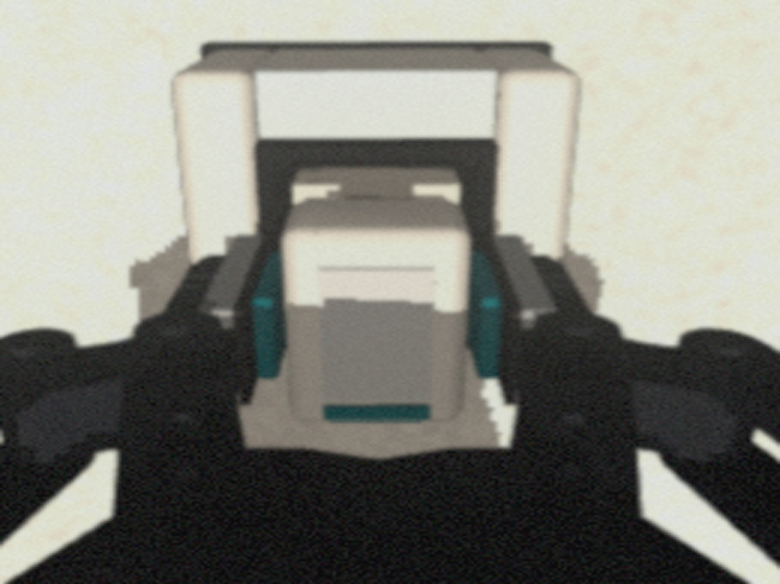

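>>> move_arm([
  [[0,0,0,0,0,0],[0,0,0,0,0,0],[0,0,-0.001,0,0,0],[0,0,-0.003,0,0,0],[0,0,-0.005,0,0,0],[0,0,-0.006,0,0,0]],
], jaw=0.45)

```text
clock: 8.68
eef_pos: [574.1, 222.9, 67.9]
tool_rot: [3.14, -0.0, -1.507]
force: [-0.3, -1.1, -0.8]
width: 38.2
```

Run:
```python
from h import *
s=ctrl.read_state();print(s["width"],s["eef_pos"],s["force"],s["torque"])
T=pose(); im=get_image("wrist"); cv2.imwrite("pics/w7.png",im["color"]); np.savez("w7.npz",T=T,**{k:v for k,v in im.items()})
c=im["color"][130:384,130:390];cv2.imwrite("pics/w7z.png",cv2.convertScaleAbs(cv2.resize(c,None,fx=3,fy=2.3,interpolation=cv2.INTER_CUBIC),alpha=1.3,beta=10))
```

```text
38.24107230382971 [574.14085524 222.86887952  67.93144871] [-0.2537984  -1.10593671 -0.82856965] [ 0.04659525  0.01826577 -0.00110965]
```

View pics/w7z.png

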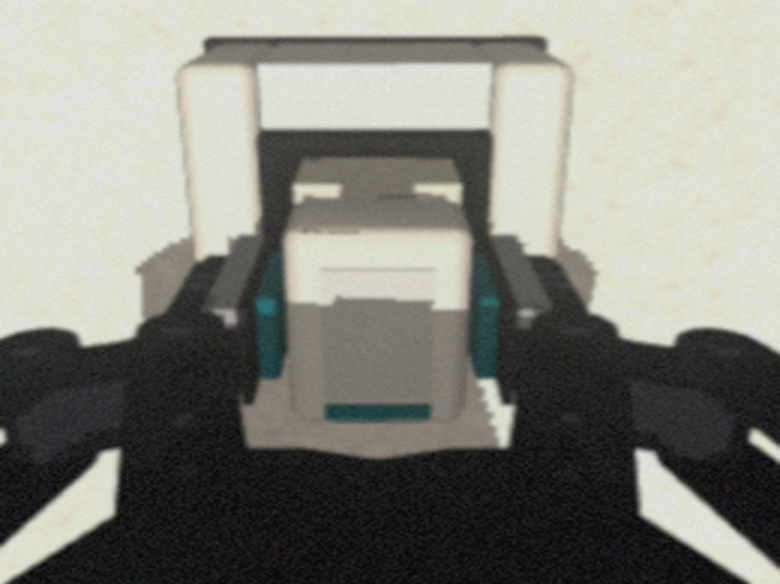

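>>> move_arm([
  [[0,0,-0.008,0,0,0],[0,0,-0.018,0,0,0],[0,0,-0.03,0,0,0],[0,0,-0.045,0,0,0],[0,0,-0.065,0,0,0],[0,0,-0.085,0,0,0],[0,0,-0.105,0,0,0],[0,0,-0.12,0,0,0],[0,0,-0.125,0,0,0],[0,0,-0.125,0,0,0]],
])

```text
clock: 9.98
eef_pos: [574.8, 223.1, 193.5]
tool_rot: [-3.141, 0.0, -1.507]
force: [0.4, 1.1, -1.6]
width: 38.8
```

Run:
```python
from h import *
s=ctrl.read_state();print(s["width"],s["eef_pos"],s["force"],s["torque"])
T=pose(); im=get_image("wrist"); cv2.imwrite("pics/w8.png",im["color"]); np.savez("w8.npz",T=T,**{k:v for k,v in im.items()})
c=im["color"][130:384,130:390];cv2.imwrite("pics/w8z.png",cv2.convertScaleAbs(cv2.resize(c,None,fx=3,fy=2.3,interpolation=cv2.INTER_CUBIC),alpha=1.3,beta=10))
im=get_image("side");r=models.place_of("side","cartridge");print(r)
c=im["color"][170:300,170:330];cv2.imwrite("pics/s8z.png",cv2.convertScaleAbs(cv2.resize(c,None,fx=4.5,fy=4.5,interpolation=cv2.INTER_CUBIC),alpha=1.5,beta=10))
```

```text
38.783087180156954 [574.75961752 223.09674491 193.46270262] [ 0.4013278   1.12128907 -1.63186973] [ 0.00023198 -0.01670797 -0.01339706]
[{'uv': [234.9, 243.9], 'score': 0.76}]
```

View pics/w8z.png

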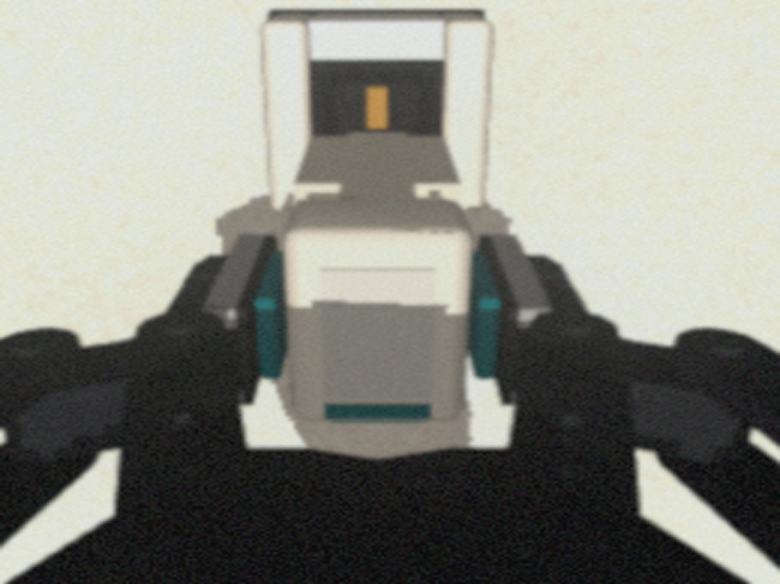

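View pics/s8z.png

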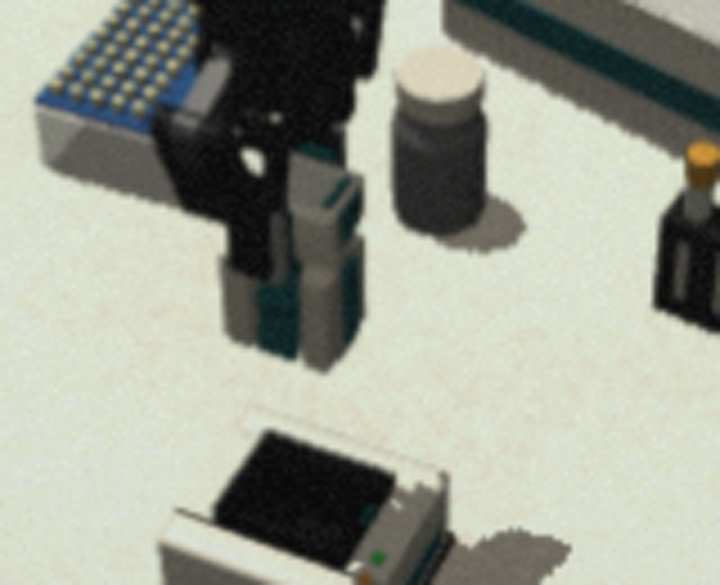

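>>> move_arm([
  [[0.004,0.001,0,0,0,0.003],[0.016,0.005,0,0,0,0.011],[0.036,0.012,0,0,0,0.025],[0.064,0.02,0,0,0,0.045],[0.096,0.031,0,0,0,0.068],[0.128,0.041,0,0,0,0.091],[0.16,0.051,0,0,0,0.113],[0.192,0.061,0,0,0,0.136],[0.224,0.072,0,0,0,0.158],[0.256,0.082,0,0,0,0.181],[0.288,0.092,0,0,0,0.204],[0.32,0.102,0,0,0,0.226],[0.348,0.111,0,0,0,0.246],[0.372,0.119,0,0,0,0.263],[0.388,0.124,0,0,0,0.275],[0.397,0.127,0,0,0,0.281],[0.4,0.128,0,0,0,0.283],[0.4,0.128,0,0,0,0.283],[0.4,0.128,0,0,0,0.283]],
])

```text
clock: 12.5
eef_pos: [472.9, -183.3, 193.2]
tool_rot: [3.141, 0.001, -1.789]
force: [-0.7, 0.5, -2.2]
width: 38.4
```

Run:
```python
from h import *
s=ctrl.read_state();print(s["width"],s["eef_pos"],s["force"],s["qd"].round(3) if hasattr(s["qd"],"round") else s["qd"])
T=pose(); im=get_image("wrist"); cv2.imwrite("pics/w9.png",im["color"]); np.savez("w9.npz",T=T,**{k:v for k,v in im.items()})
c=im["color"][84:384,130:390];cv2.imwrite("pics/w9z.png",cv2.convertScaleAbs(cv2.resize(c,None,fx=3,fy=2,interpolation=cv2.INTER_CUBIC),alpha=1.3,beta=10))
```

```text
38.39157831358036 [ 472.85428352 -183.28596303  193.24926692] [-0.72537113  0.4808631  -2.21526914] [-0.003 -0.     0.001 -0.001 -0.    -0.     0.001]
```

View pics/w9z.png

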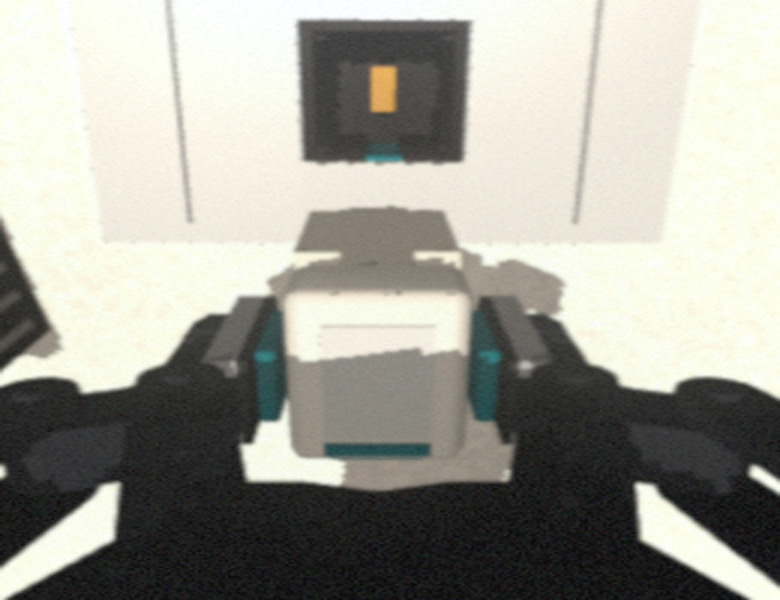

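Run:
```python
from h import *
im=dict(np.load("w9.npz"));T=im["T"];Ti=np.linalg.inv(T)
z=lambda u,v:(u/3+130,v/2+84)
def show(n,q,h):
    P=np.array([atz(im,p,h,T) for p in q]); Q=(np.c_[P,np.ones(len(P))]@Ti.T)[:,:3]
    print(n,P.mean(0).round(1),"tool",Q.mean(0).round(2),Q[:,:2].round(1).tolist())
    if len(q)==4:
      for i in range(4):
        e=Q[(i+1)%4]-Q[i];print("   ",np.hypot(*e[:2]).round(1),np.arctan2(e[1],e[0]).round(3))
q,_=quad(im["color"],(222,88,295,168),thr=70); print(q.round(1))
for h in(85,90,95): show("rim%d"%h,q,h)
man=[z(297,20),z(471,20),z(464,161),z(304,161)]
show("man",man,90)
print(193.2-62.5+93.5)
show("cap",[z(285,293),z(470,293),z(465,457),z(293,457)],224.2)
show("tabtop",[z(257,357),z(500,357)],225.2)
show("deck front",[z(100,242),z(664,242)],84)
show("slot",[z(365,159),z(402,159)],90); show("orange",[z(370,66),z(396,66),z(397,112),z(371,112)],50)
```

```text
[[283.   96. ]
 [283.  162.8]
 [232.5 162.9]
 [230.6  96. ]]
rim85 [ 530.3 -197.3   85. ] tool [  1.29 -59.14 108.24] [[23.9, -88.9], [25.6, -29.4], [-22.0, -29.3], [-22.3, -88.9]]
    59.5 1.542
    47.6 3.14
    59.6 -1.575
    46.2 -0.0
rim90 [ 530.6 -197.3   90. ] tool [  1.25 -59.47 103.24] [[23.4, -88.6], [25.1, -30.3], [-21.6, -30.3], [-21.9, -88.6]]
    58.3 1.542
    46.7 3.14
    58.4 -1.575
    45.3 -0.0
rim95 [ 531.  -197.3   95. ] tool [  1.21 -59.8   98.24] [[22.9, -88.4], [24.6, -31.3], [-21.2, -31.2], [-21.4, -88.4]]
    57.1 1.542
    45.7 3.14
    57.2 -1.575
    44.3 -0.0
man [ 530.5 -197.9   90. ] tool [  1.89 -59.5  103.24] [[-23.2, -90.3], [26.8, -90.3], [26.7, -28.7], [-22.7, -28.7]]
    50.0 -0.0
    61.6 1.573
    49.4 3.142
    61.6 -1.578
224.2
cap [ 474.2 -183.3  224.2] tool [ -0.24  -1.28 -30.95] [[-14.4, -24.0], [13.7, -24.0], [14.4, 21.5], [-14.6, 21.5]]
    28.1 0.0
    45.5 1.553
    29.1 -3.141
    45.5 -1.566
tabtop [ 480.8 -184.8  225.2] tool [ -0.21  -8.06 -31.95] [[-19.2, -8.1], [18.8, -8.1]]
deck front [ 459.7 -181.9   84. ] tool [  1.53  13.16 109.25] [[-92.1, 13.2], [95.1, 13.2]]
slot [ 501.4 -191.4   90. ] tool [  1.82 -29.65 103.24] [[-3.9, -29.6], [7.5, -29.6]]
orange [ 529.7 -198.    50. ] tool [  2.14 -58.7  143.24] [[-2.5, -70.3], [6.4, -70.3], [6.9, -47.1], [-2.2, -47.1]]
    8.9 -0.0
    23.3 1.549
    9.1 3.141
    23.3 -1.584
```

>>> move_arm([
  [[0,-0.004,0,0,0,0],[0.001,-0.015,0,0,0,0],[0.001,-0.03,0,0,0,0],[0.002,-0.045,0,0,0,0],[0.002,-0.056,0,0,0,0],[0.0021,-0.0597,0,0,0,0],[0.0021,-0.0597,0.004,0,0,0],[0.0021,-0.0597,0.015,0,0,0],[0.0021,-0.0597,0.028,0,0,0],[0.0021,-0.0597,0.038,0,0,0],[0.0021,-0.0597,0.043,0,0,0],[0.0021,-0.0597,0.043,0,0,0]],
])

```text
clock: 14.05
eef_pos: [530.2, -199.2, 149.8]
tool_rot: [3.141, 0.0, -1.79]
force: [0.3, 0.4, -0.7]
width: 38.3
```

Run:
```python
from h import *
s=ctrl.read_state();print(s["width"],s["eef_pos"],s["tool_rot"],s["force"],s["torque"])
T=pose(); im=get_image("wrist"); cv2.imwrite("pics/w10.png",im["color"]); np.savez("w10.npz",T=T,**{k:v for k,v in im.items()})
c=im["color"][84:384,130:390];cv2.imwrite("pics/w10z.png",cv2.convertScaleAbs(cv2.resize(c,None,fx=3,fy=2,interpolation=cv2.INTER_CUBIC),alpha=1.3,beta=10))
im=get_image("side")
c=im["color"][70:210,250:410];cv2.imwrite("pics/s10z.png",cv2.convertScaleAbs(cv2.resize(c,None,fx=4.5,fy=4.2,interpolation=cv2.INTER_CUBIC),alpha=1.6,beta=10))
```

```text
38.31683427932335 [ 530.1597422  -199.17718991  149.83955978] [ 3.14075829e+00  8.12901573e-05 -1.79006185e+00] [ 0.33982917  0.4270276  -0.70870808] [-0.00210009 -0.00755305  0.04641528]
```

View pics/w10z.png

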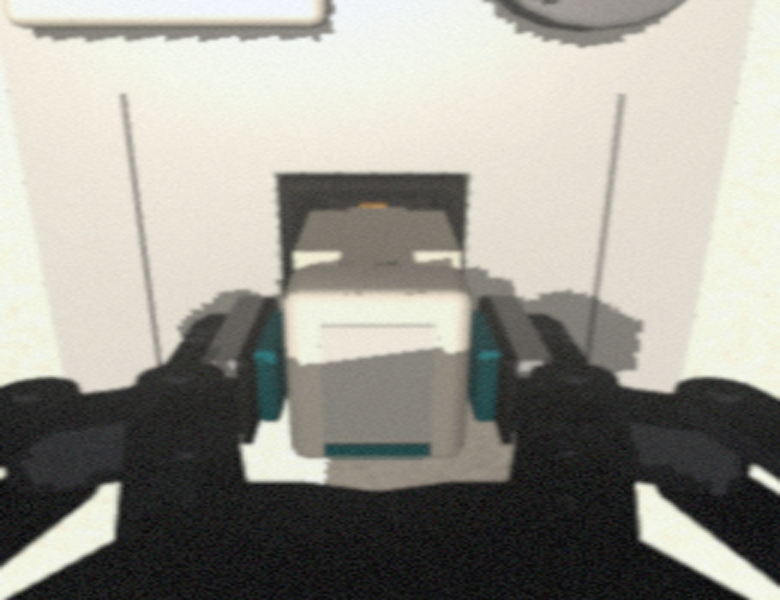

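View pics/s10z.png

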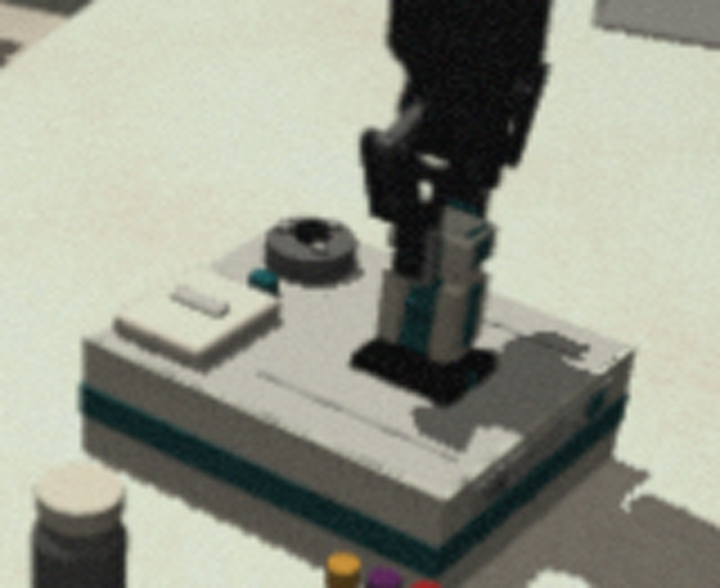

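Run:
```python
from h import *
im=dict(np.load("w10.npz"));T=im["T"];Ti=np.linalg.inv(T)
z=lambda u,v:(u/3+130,v/2+84)
def t(p,h): return (Ti@np.r_[atz(im,p,h,T),1])[:2].round(2)
for h in(86,90,94): print(h,t(z(275,173),h),t(z(469,173),h), t(z(282,250),h),t(z(464,250),h))
print(t(z(285,293),180.8),t(z(470,293),180.8))
print("lines",t(z(122,95),84),t(z(623,95),84),t(z(158,355),84),t(z(592,355),84))
s=ctrl.read_state();print(s["eef_pos"],s["force"])
c=im["color"][160:220,210:300];cv2.imwrite("pics/w10y.png",cv2.convertScaleAbs(cv2.resize(c,None,fx=8,fy=8,interpolation=cv2.INTER_CUBIC),alpha=1.3,beta=10))
```

```text
86 [-26.88 -31.52] [ 23.75 -31.51] [-26.15   0.57] [23.47  0.58]
90 [-26.37 -32.38] [ 23.27 -32.37] [-25.66  -0.91] [23.   -0.89]
94 [-25.87 -33.23] [ 22.8  -33.23] [-25.17  -2.38] [22.54 -2.37]
[-14.4  -24.04] [ 13.65 -24.04]
lines [-64.85 -61.35] [ 62.05 -61.34] [-64.65  50.68] [63.05 50.73]
[ 530.63864675 -199.36327496  150.5202961 ] [ 0.4692181   0.13881211 -1.15707377]
```

View pics/w10y.png

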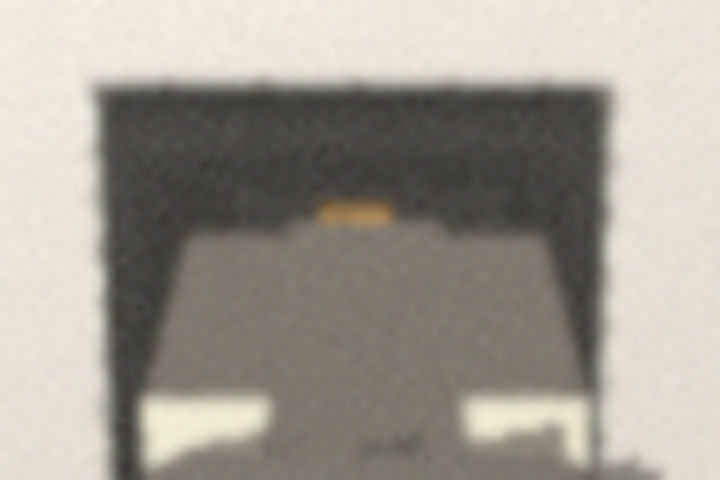

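Run:
```python
from h import *
im=dict(np.load("w10.npz"));T=im["T"];Ti=np.linalg.inv(T)
def t(p,h): return (Ti@np.r_[atz(im,p,h,T),1])[:2].round(2)
y=lambda u,v:(u/8+210,v/8+160)
for h in (100,103,106): print(h,t(y(185,235),h),t(y(548,235),h),t(y(300,224),h))
for h in (86,90,94): print(h,t(y(97,86),h),t(y(610,86),h))
im=dict(np.load("w7.npz"));T=im["T"];Ti=np.linalg.inv(T)
w=lambda u,v:(u/3+130,v/2.3+130)
print("dock plate back", t(w(258,131),54),t(w(492,131),54), "cap",t(w(285,231),99),t(w(471,231),99))
im=dict(np.load("w5.npz"));T=im["T"];Ti=np.linalg.inv(T)
print("dock plate back", t(w(256,140),54),t(w(496,140),54), "cap",t(w(283,231),93.5),t(w(468,231),93.5))
```

```text
100 [-17.09 -20.18] [ 16.73 -20.17] [ -6.36 -21.24]
103 [-16.83 -21.04] [ 16.46 -21.04] [ -6.28 -22.09]
106 [-16.58 -21.91] [ 16.19 -21.9 ] [ -6.19 -22.94]
86 [-26.53 -31.32] [ 23.69 -31.31]
90 [-26.03 -32.18] [ 23.22 -32.17]
94 [-25.53 -33.04] [ 22.74 -33.03]
dock plate back [-24.16 -32.21] [ 23.05 -32.2 ] cap [-14.19 -24.28] [ 13.99 -24.26]
dock plate back [-23.87 -31.27] [ 23.15 -31.26] cap [-14.53 -24.14] [ 13.57 -24.13]
```

>>> move_arm([
  [[-0.0011,-0.0005,0,0,0,0],[-0.0011,-0.0005,0.002,0,0,0],[-0.0011,-0.0005,0.005,0,0,0],[-0.0011,-0.0005,0.008,0,0,0],[-0.0011,-0.0005,0.01,0,0,0],[-0.0011,-0.0005,0.012,0,0,0]],
])

```text
clock: 14.9
eef_pos: [531.1, -198.3, 138.1]
tool_rot: [3.141, -0.0, -1.79]
force: [-0.7, 0.3, -0.5]
width: 38.4
```

```bash
cat > st.py <<'E'
from h import *
s=ctrl.read_state();print("w",round(s["width"],1),"pos",np.round(s["eef_pos"],1),"rot",np.round(s["tool_rot"],3),"F",np.round(s["force"],1),"M",np.round(s["torque"],2),s["clock"])
E
python3 st.py
```

```text
w 38.4 pos [ 531.1 -198.3  138.1] rot [ 3.141 -0.    -1.79 ] F [-0.7  0.3 -0.5] M [ 0.05 -0.    0.02] 14.9
```

>>> move_arm([
  [[0,0,0.002,0,0,0],[0,0,0.005,0,0,0],[0,0,0.008,0,0,0],[0,0,0.01,0,0,0]],
])

```text
clock: 15.4
eef_pos: [531.1, -198.2, 128.1]
tool_rot: [3.141, 0.0, -1.79]
force: [-1.0, 0.0, -1.8]
width: 38.7
```

```bash
python3 st.py
python3 - <<'E'
from h import *
im=get_image("wrist"); c=im["color"][84:384,130:390];cv2.imwrite("pics/w11z.png",cv2.convertScaleAbs(cv2.resize(c,None,fx=3,fy=2,interpolation=cv2.INTER_CUBIC),alpha=1.3,beta=10))
E
```

```text
w 38.7 pos [ 531.1 -198.2  128.1] rot [ 3.141  0.    -1.79 ] F [-1.   0.  -1.8] M [ 0.   -0.03 -0.01] 15.4
```

View pics/w11z.png

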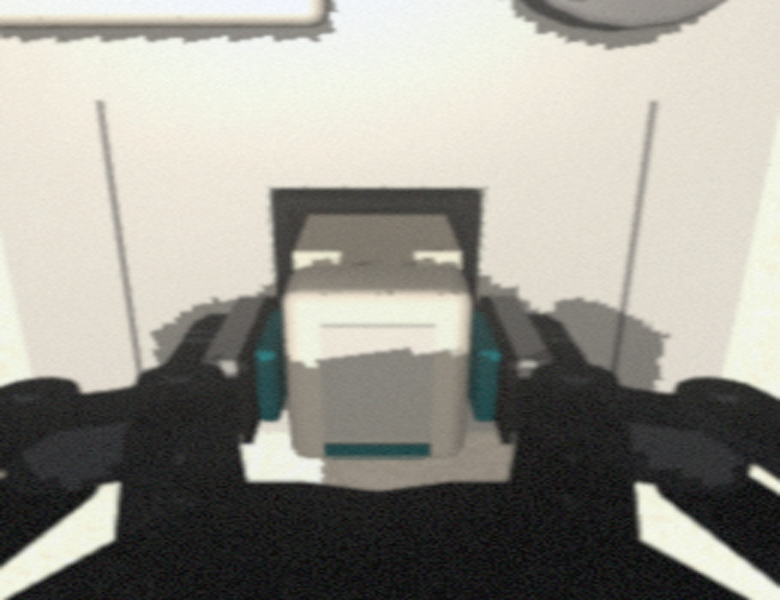

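>>> move_arm([
  [[0,0,0.002,0,0,0],[0,0,0.006,0,0,0],[0,0,0.01,0,0,0],[0,0,0.014,0,0,0],[0,0,0.018,0,0,0],[0,0,0.02,0,0,0],[0,0,0.02,0,0,0]],
])

```text
clock: 16.32
eef_pos: [531.1, -198.3, 108.2]
tool_rot: [3.141, 0.0, -1.79]
force: [-0.2, 0.1, -1.7]
width: 38.4
```

```bash
python3 st.py
```

```text
w 38.4 pos [ 531.1 -198.3  108.2] rot [ 3.141  0.    -1.79 ] F [-0.2  0.1 -1.7] M [ 0.03  0.05 -0.05] 16.325
```

>>> move_arm([
  [[0,0,0.001,0,0,0],[0,0,0.002,0,0,0],[0,0,0.003,0,0,0]],
])

```text
clock: 16.7
eef_pos: [531.3, -198.3, 105.4]
tool_rot: [-3.141, -0.0, -1.79]
force: [0.3, -0.6, 0.3]
width: 38.8
```

>>> move_arm([
  [[0,0,0.001,0,0,0],[0,0,0.002,0,0,0],[0,0,0.002,0,0,0]],
])

```text
clock: 17.08
eef_pos: [531.4, -198.4, 103.5]
tool_rot: [-3.141, -0.0, -1.79]
force: [-0.3, 0.4, 0.9]
width: 38.4
```

>>> move_arm([
  [[0,0,0.001,0,0,0],[0,0,0.002,0,0,0],[0,0,0.002,0,0,0]],
])

```text
clock: 17.45
eef_pos: [531.4, -198.4, 101.5]
tool_rot: [-3.141, -0.0, -1.79]
force: [1.0, -0.9, 2.8]
width: 38.7
```

>>> move_arm([
  [[0,0,0.0005,0,0,0],[0,0,0.0005,0,0,0]],
])

```text
clock: 17.7
eef_pos: [531.5, -198.4, 101.0]
tool_rot: [-3.141, -0.0, -1.79]
force: [-0.2, -0.5, 3.1]
width: 38.3
```

```bash
python3 st.py
python3 - <<'E'
from h import *
im=get_image("wrist"); c=im["color"][84:384,130:390];cv2.imwrite("pics/w12z.png",cv2.convertScaleAbs(cv2.resize(c,None,fx=3,fy=2,interpolation=cv2.INTER_CUBIC),alpha=1.3,beta=10))
E
```

```text
w 38.3 pos [ 531.5 -198.4  101. ] rot [-3.141 -0.    -1.79 ] F [-0.2 -0.5  3.1] M [ 0.01 -0.16 -0.04] 17.7
```

View pics/w12z.png

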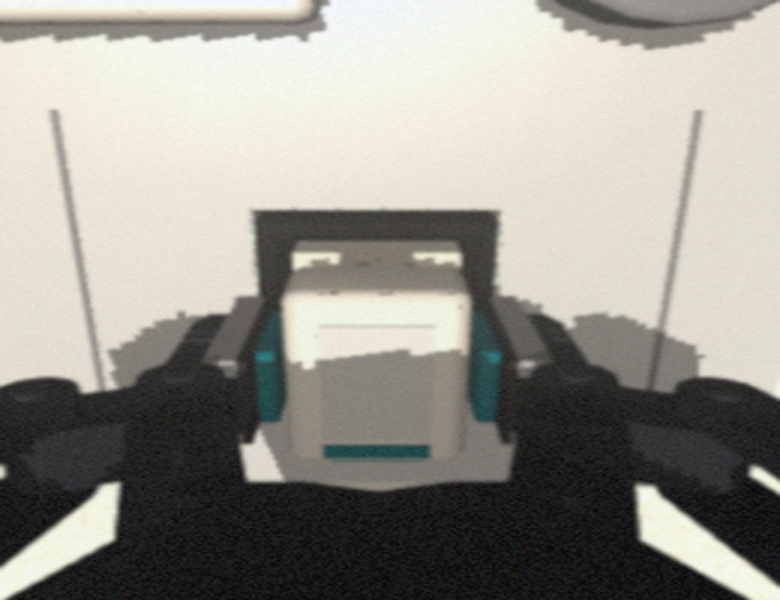

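>>> move_arm([
  [[0,0,0.0005,0,0,0],[0,0,0.0005,0,0,0]],
])

```text
clock: 18.0
eef_pos: [531.3, -198.3, 100.3]
tool_rot: [-3.141, -0.0, -1.79]
force: [0.4, -0.3, 4.3]
width: 38.5
```

>>> move_arm([
  [[0,0,0.0005,0,0,0],[0,0,0.0005,0,0,0]],
])

```text
clock: 18.25
eef_pos: [531.1, -198.3, 99.8]
tool_rot: [3.142, 0.0, -1.79]
force: [-0.2, -0.4, 3.9]
width: 38.4
```

```bash
python3 st.py
```

```text
w 38.4 pos [ 531.1 -198.3   99.8] rot [ 3.142  0.    -1.79 ] F [-0.2 -0.4  3.9] M [ 0.02 -0.15  0.01] 18.25
```

Run:
```python
from h import *
im=get_image("wrist"); cv2.imwrite("pics/w13.png",im["color"]);g2=cv2.cvtColor(im["color"],cv2.COLOR_BGR2GRAY)
for n in ("w10","w9","w8"):
    g=cv2.cvtColor(cv2.imread(f"pics/{n}.png"),cv2.COLOR_BGR2GRAY)
    # stripe region at cap front + edges
    for roi in ((290,318,215,300),(225,240,222,290)):
        t=g[roi[0]:roi[1],roi[2]:roi[3]].astype(np.float32)
        s=g2[roi[0]-6:roi[1]+6,roi[2]-6:roi[3]+6].astype(np.float32)
        r=cv2.matchTemplate(s,t,cv2.TM_CCOEFF_NORMED);_,v,_,p=cv2.minMaxLoc(r)
        y=r[p[1]-1:p[1]+2,p[0]]; sub=(y[0]-y[2])/(2*(y[0]-2*y[1]+y[2])) if len(y)==3 else 0
        print(n,roi,v,p[0]-6,p[1]-6+sub)
c=im["color"][84:384,130:390];cv2.imwrite("pics/w13z.png",cv2.convertScaleAbs(cv2.resize(c,None,fx=3,fy=2,interpolation=cv2.INTER_CUBIC),alpha=1.3,beta=10))
```

```text
w10 (290, 318, 215, 300) 0.7294331192970276 -1 2.6957183
w10 (225, 240, 222, 290) 0.9518408179283142 0 0.37127063
w9 (290, 318, 215, 300) 0.7152899503707886 -1 2.6685543
w9 (225, 240, 222, 290) 0.9482290744781494 0 0.2389659
w8 (290, 318, 215, 300) 0.6580586433410645 -1 2.5921767
w8 (225, 240, 222, 290) 0.9525273442268372 0 0.34746012
```

View pics/w13z.png

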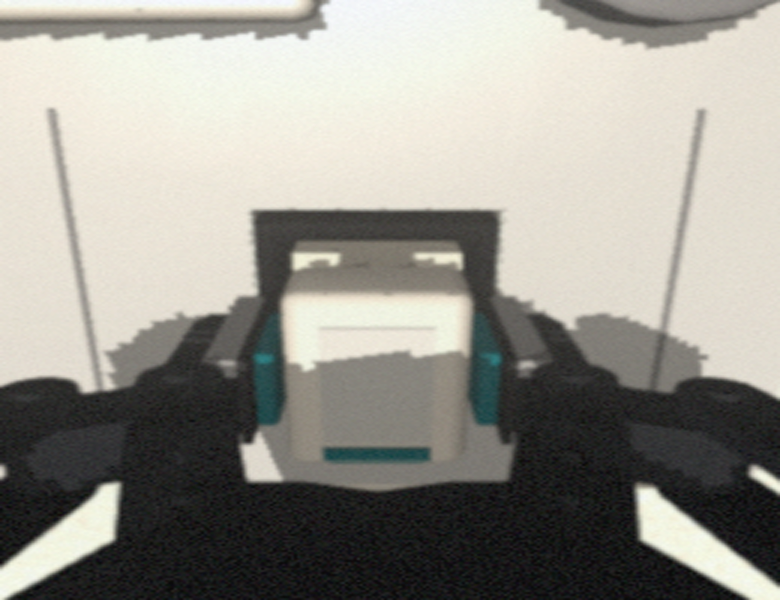

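>>> move_arm([
  [[0,0,0.001,0,0,0],[0,0,0.0015,0,0,0],[0,0,0.0015,0,0,0],[0,0,0.0015,0,0,0]],
], jaw=0.58)

```text
clock: 18.8
eef_pos: [531.0, -198.2, 98.2]
tool_rot: [3.141, 0.0, -1.79]
force: [0.9, -0.1, 1.7]
width: 49.8
```

```bash
python3 st.py
python3 - <<'E'
from h import *
im=get_image("wrist"); cv2.imwrite("pics/w14.png",im["color"])
c=im["color"][84:384,130:390];cv2.imwrite("pics/w14z.png",cv2.convertScaleAbs(cv2.resize(c,None,fx=3,fy=2,interpolation=cv2.INTER_CUBIC),alpha=1.3,beta=10))
E
```

```text
w 49.8 pos [ 531.  -198.2   98.2] rot [ 3.141  0.    -1.79 ] F [ 0.9 -0.1  1.7] M [-0.02 -0.06 -0.01] 18.8
```

View pics/w14z.png

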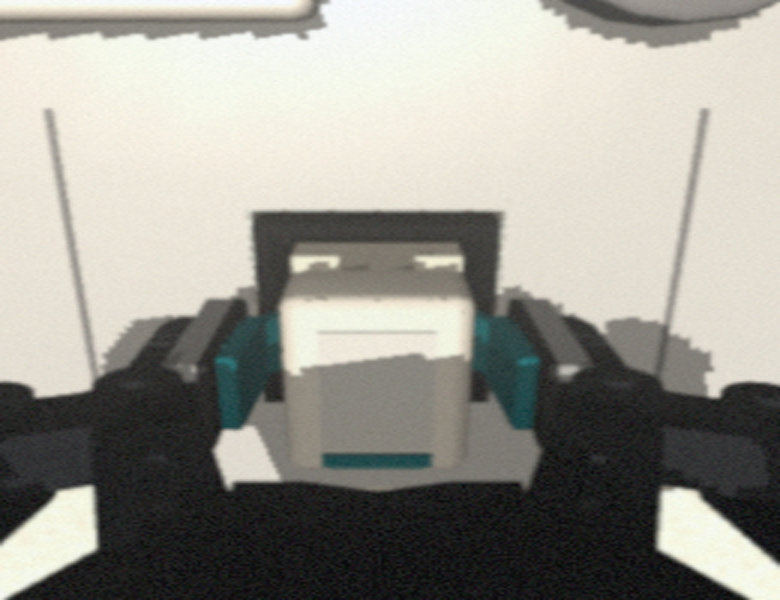

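>>> move_arm([
  [[0,0,0,0,0,0],[0,0,0,0,0,0],[0,0,0,0,0,0],[0,0,0,0,0,0]],
], jaw=0.85)

```text
clock: 19.35
eef_pos: [531.0, -198.3, 98.3]
tool_rot: [3.141, 0.0, -1.79]
force: [0.0, 0.6, -0.0]
width: 72.6
```

```bash
python3 st.py
python3 - <<'E'
from h import *
T=pose();im=get_image("wrist"); cv2.imwrite("pics/w15.png",im["color"]);np.savez("w15.npz",T=T,**im)
c=im["color"][84:384,130:390];cv2.imwrite("pics/w15z.png",cv2.convertScaleAbs(cv2.resize(c,None,fx=3,fy=2,interpolation=cv2.INTER_CUBIC),alpha=1.3,beta=10))
E
```

```text
w 72.6 pos [ 531.  -198.3   98.3] rot [ 3.141  0.    -1.79 ] F [ 0.   0.6 -0. ] M [ 0.03 -0.01  0.01] 19.35
```

View pics/w15z.png

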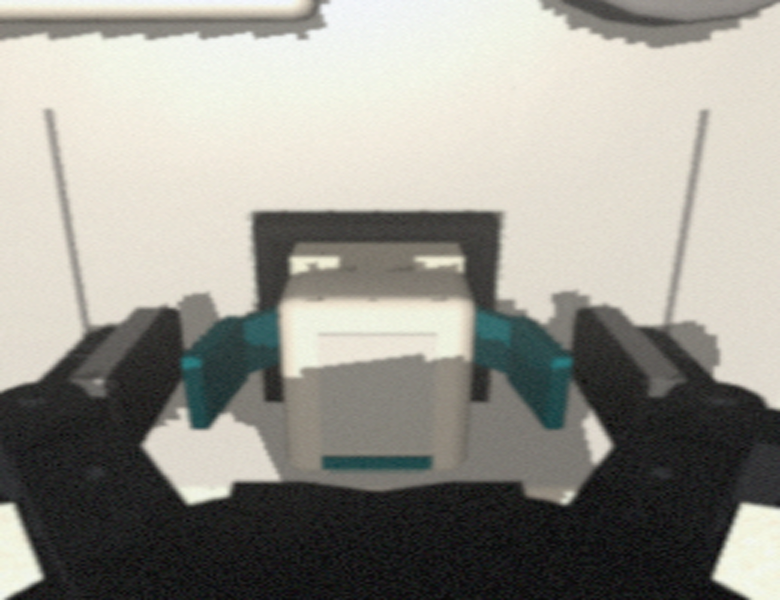

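>>> move_arm([
  [[0,0,-0.003,0,0,0],[0,0,-0.01,0,0,0],[0,0,-0.025,0,0,0],[0,0,-0.045,0,0,0],[0,0,-0.065,0,0,0],[0,0,-0.085,0,0,0],[0,0,-0.095,0,0,0],[0,0,-0.1,0,0,0],[0,0,-0.1,0,0,0]],
])

```text
clock: 20.52
eef_pos: [531.1, -198.2, 198.4]
tool_rot: [-3.142, 0.0, -1.79]
force: [1.1, 0.4, -0.3]
width: 72.5
```

```bash
python3 st.py
python3 - <<'E'
from h import *
T=pose();im=get_image("wrist"); cv2.imwrite("pics/w16.png",im["color"]);np.savez("w16.npz",T=T,**im)
c=im["color"][130:270,170:340];cv2.imwrite("pics/w16z.png",cv2.convertScaleAbs(cv2.resize(c,None,fx=4.5,fy=4,interpolation=cv2.INTER_CUBIC),alpha=1.2,beta=5))
im=get_image("side")
c=im["color"][70:210,250:410];cv2.imwrite("pics/s16z.png",cv2.convertScaleAbs(cv2.resize(c,None,fx=4.5,fy=4.2,interpolation=cv2.INTER_CUBIC),alpha=1.6,beta=10))
cv2.imwrite("pics/s16.png",im["color"])
E
```

```text
w 72.5 pos [ 531.1 -198.2  198.4] rot [-3.142  0.    -1.79 ] F [ 1.1  0.4 -0.3] M [-0.02  0.05  0.01] 20.525
```

View pics/w16z.png

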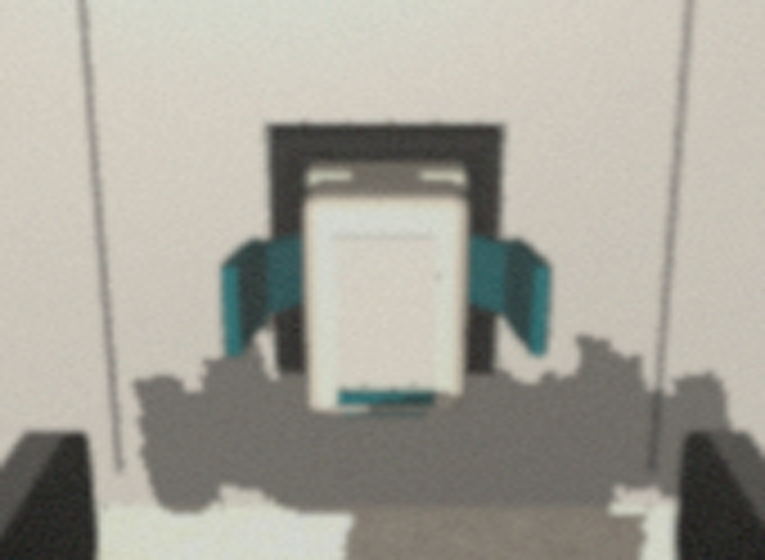

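View pics/s16z.png

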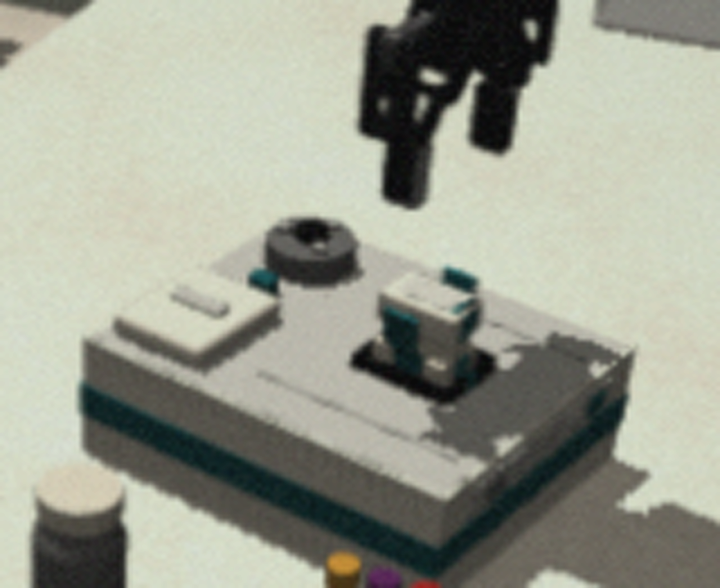

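Run:
```python
from h import *
a=dict(np.load("w15.npz"));b=dict(np.load("w16.npz"))
pa=lambda u,v:(u/3+130,v/2+84); pb=lambda u,v:(u/4.5+170,v/4+130)
for x,y in(((281,299),(305,197)),((473,299),(467,197))): print("cap",tri([ray(a,pa(*x),a["T"]),ray(b,pb(*y),b["T"])]).round(1))
for x,y in(((251,212),(267,125)),((502,212),(503,125))): print("plate",tri([ray(a,pa(*x),a["T"]),ray(b,pb(*y),b["T"])]).round(1))
for x,y in(((187,362),(222,265)),((568,362),(549,265))): print("tab",tri([ray(a,pa(*x),a["T"]),ray(b,pb(*y),b["T"])]).round(1))
# same for dock: w4/w5
a=dict(np.load("w5.npz"));b=dict(np.load("w4.npz"))
pa=lambda u,v:(u/3+130,v/2.3+130); pb=lambda u,v:(u/4+155,v/3+130)
for x,y in(((283,231),(342,157)),((468,231),(491,157))): print("dock cap",tri([ray(a,pa(*x),a["T"]),ray(b,pb(*y),b["T"])]).round(1))
for x,y in(((256,140),(311,103)),((496,140),(521,103))): print("dock plate",tri([ray(a,pa(*x),a["T"]),ray(b,pb(*y),b["T"])]).round(1))
```

```text
cap [ 557.5 -189.2  132.1]
cap [ 551.1 -217.1  131.6]
plate [ 565.8 -179.6   83.5]
plate [ 554.4 -229.3   82.6]
tab [ 548.  -172.5  136.8]
tab [ 535.6 -228.2  136.8]
dock cap [597.8 239.5  92.2]
dock cap [599.7 210.9  92.4]
dock plate [603.3 249.5  49.1]
dock plate [605.7 200.7  46.1]
```

Run:
```python
from h import *
S=get_image("side"); W=dict(np.load("w16.npz"))
def rect(c,yaw,lx,ly,z):
    R2=np.array([[np.cos(yaw),-np.sin(yaw)],[np.sin(yaw),np.cos(yaw)]])
    return np.c_[(np.array([[1,1],[1,-1],[-1,-1],[-1,1]])*[lx/2,ly/2])@R2.T+c, np.full(4,z)]
c=np.array([531.1,-198.0]);yaw=-0.218
x0,y0,f=300,110,9
big=cv2.convertScaleAbs(cv2.resize(S["color"][y0:y0+65,x0:x0+85],None,fx=f,fy=f,interpolation=cv2.INTER_CUBIC),alpha=1.8,beta=10)
im=big.copy()
for z,col in((85,(255,0,0)),(90,(0,255,0)),(95,(0,0,255))):
    p=proj(S,rect(c,yaw,60,48,z)); cv2.polylines(im,[(((p-[x0,y0]+.5)*f)).astype(int)],True,col,1)
for z,col in((128,(255,0,0)),(133,(0,0,255))):
    p=proj(S,rect(c,yaw,48,30,z)); cv2.polylines(im,[(((p-[x0,y0]+.5)*f)).astype(int)],True,col,1)
cv2.imwrite("pics/ov1.png",im)
x0,y0,f=205,140,5
im=cv2.convertScaleAbs(cv2.resize(W["color"][y0:y0+100,x0:x0+110],None,fx=f,fy=f,interpolation=cv2.INTER_CUBIC),alpha=1.2,beta=5)
for z,col in((85,(255,0,0)),(90,(0,255,0)),(95,(0,0,255))):
    p=proj(W,rect(c,yaw,60,48,z),W["T"]); cv2.polylines(im,[(((p-[x0,y0]+.5)*f)).astype(int)],True,col,1)
for z,col in((128,(255,0,0)),(133,(0,0,255))):
    p=proj(W,rect(c,yaw,48,30,z),W["T"]); cv2.polylines(im,[(((p-[x0,y0]+.5)*f)).astype(int)],True,col,1)
cv2.imwrite("pics/ov2.png",im)
# dock reference in w3/w4
D=dict(np.load("w4.npz"));x0,y0,f=205,145,5
im=cv2.convertScaleAbs(cv2.resize(D["color"][y0:y0+100,x0:x0+110],None,fx=f,fy=f,interpolation=cv2.INTER_CUBIC),alpha=1.2,beta=5)
c=np.array([575.3,223.1])
for z,col in((46,(255,0,0)),(54,(0,255,0))):
    p=proj(D,rect(c,.065,60,48,z),D["T"]); cv2.polylines(im,[(((p-[x0,y0]+.5)*f)).astype(int)],True,col,1)
p=proj(D,rect(c,.065,48,30,93.5),D["T"]); cv2.polylines(im,[(((p-[x0,y0]+.5)*f)).astype(int)],True,(0,0,255),1)
cv2.imwrite("pics/ov3.png",im)
```

```text
(no output)
```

View pics/ov1.png

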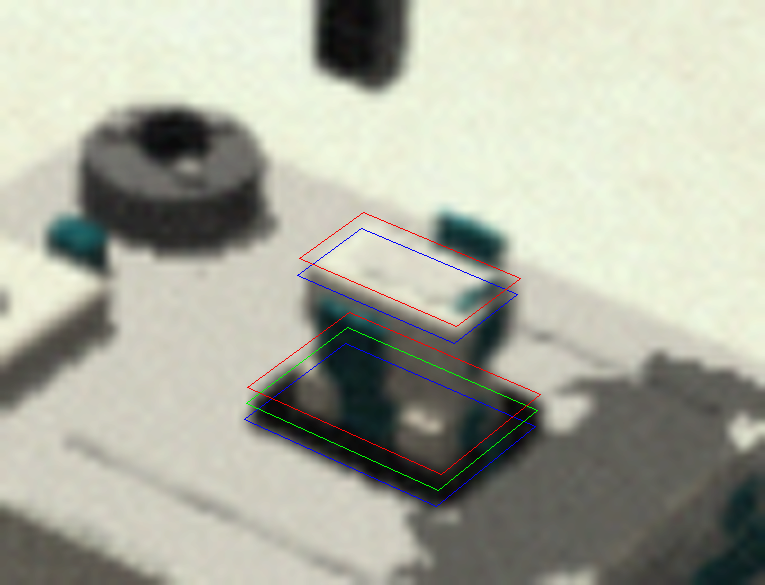

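View pics/ov2.png

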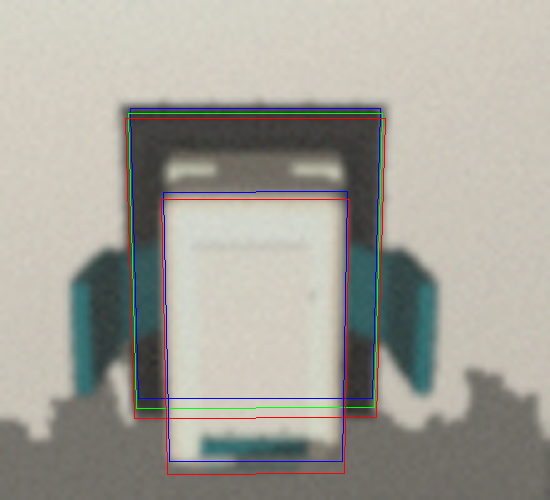

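View pics/ov3.png

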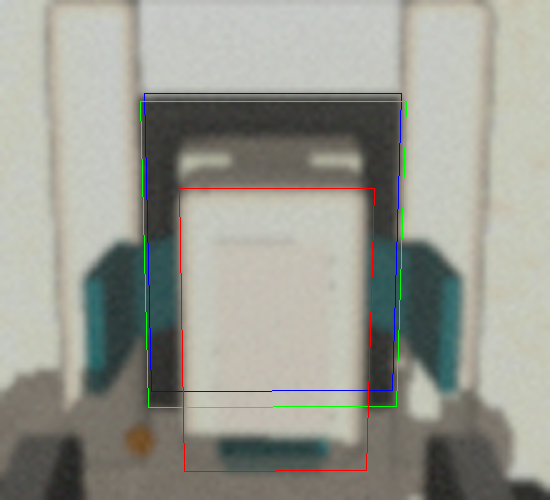

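>>> move_arm([
  [[0,0,0,0,0,0],[0,0,0.005,0,0,0],[0,0,0.015,0,0,0],[0,0,0.027,0,0,0],[0,0,0.039,0,0,0],[0,0,0.049,0,0,0],[0,0,0.056,0,0,0],[0,0,0.059,0,0,0],[0,0,0.059,0,0,0]],
], jaw=0.0)

```text
clock: 21.8
eef_pos: [531.1, -198.3, 139.3]
tool_rot: [3.142, -0.0, -1.79]
force: [-0.6, -1.2, 0.4]
width: -0.2
```

```bash
python3 st.py
python3 - <<'E'
from h import *
im=get_image("wrist"); 
c=im["color"][184:384,150:370];cv2.imwrite("pics/w17z.png",cv2.convertScaleAbs(cv2.resize(c,None,fx=3.5,fy=2.8,interpolation=cv2.INTER_CUBIC),alpha=1.3,beta=20))
S=get_image("side");cv2.imwrite("pics/s17z.png",cv2.convertScaleAbs(cv2.resize(S["color"][90:190,290:410],None,fx=6,fy=6,interpolation=cv2.INTER_CUBIC),alpha=1.8,beta=10))
E
```

```text
w -0.2 pos [ 531.1 -198.3  139.3] rot [ 3.142 -0.    -1.79 ] F [-0.6 -1.2  0.4] M [-0.02 -0.01 -0.06] 21.8
```

View pics/w17z.png

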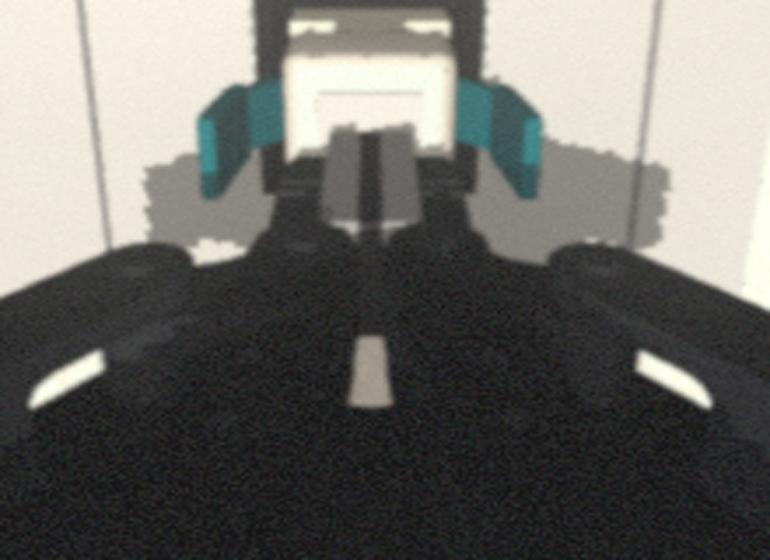

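View pics/s17z.png

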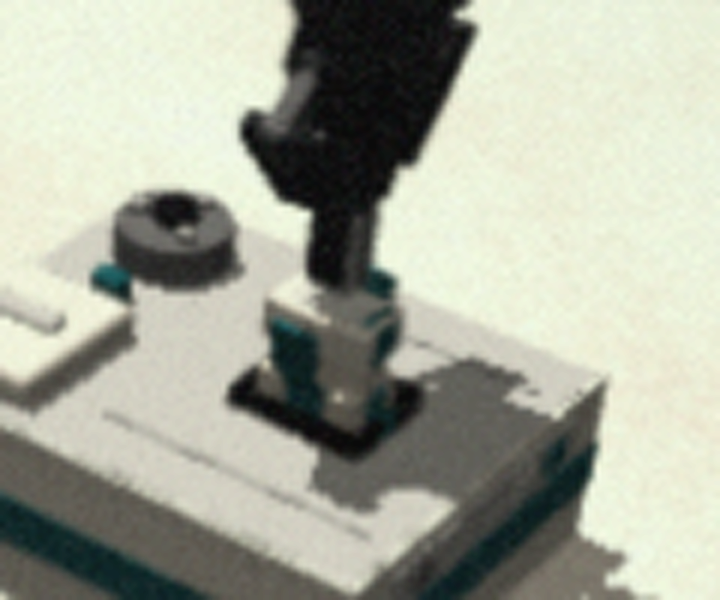

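Step down gently, closed fingers over the cap.

>>> move_arm([
  [[0,0,0.002,0,0,0],[0,0,0.004,0,0,0],[0,0,0.005,0,0,0],[0,0,0.005,0,0,0]],
])

```text
clock: 22.4
eef_pos: [531.0, -198.2, 134.2]
tool_rot: [3.141, 0.0, -1.79]
force: [-0.3, -0.6, -0.2]
width: 0.0
```

>>> move_arm([
  [[0,0,0.001,0,0,0],[0,0,0.001,0,0,0]],
])

```text
clock: 22.65
eef_pos: [531.1, -198.3, 133.3]
tool_rot: [3.142, 0.0, -1.79]
force: [-0.0, 0.9, 0.1]
width: -0.1
```

>>> move_arm([
  [[0,0,0.001,0,0,0],[0,0,0.001,0,0,0]],
])

```text
clock: 22.9
eef_pos: [531.3, -198.3, 132.4]
tool_rot: [-3.141, -0.0, -1.79]
force: [0.4, -0.3, 1.2]
width: 0.1
```

>>> move_arm([
  [[0,0,0.0005,0,0,0],[0,0,0.0005,0,0,0]],
])

```text
clock: 23.15
eef_pos: [531.3, -198.3, 131.9]
tool_rot: [-3.141, -0.0, -1.79]
force: [0.9, 0.9, 2.5]
width: 0.1
```

>>> move_arm([
  [[0,0,0.0005,0,0,0],[0,0,0.0005,0,0,0]],
])

```text
clock: 23.4
eef_pos: [531.3, -198.3, 131.4]
tool_rot: [-3.141, -0.0, -1.79]
force: [-0.0, 0.3, 2.5]
width: -0.1
```

>>> move_arm([
  [[0,0,0.0005,0,0,0],[0,0,0.0005,0,0,0]],
])

```text
clock: 23.65
eef_pos: [531.3, -198.4, 131.3]
tool_rot: [-3.141, 0.0, -1.79]
force: [-1.0, 0.7, 5.8]
width: 0.2
```

>>> move_arm([
  [[0,0,0.0005,0,0,0],[0,0,0.0005,0,0,0]],
])

```text
clock: 23.9
eef_pos: [531.3, -198.4, 131.3]
tool_rot: [-3.141, 0.0, -1.79]
force: [-1.6, 0.6, 9.7]
width: 0.1
```

>>> move_arm([
  [[0,0,0.0004,0,0,0],[0,0,0.0004,0,0,0]],
])

```text
clock: 24.15
eef_pos: [531.4, -198.4, 131.3]
tool_rot: [-3.141, 0.0, -1.79]
force: [-2.9, 0.7, 13.4]
width: -0.3
```

>>> move_arm([
  [[0,0,0.0004,0,0,0],[0,0,0.0004,0,0,0]],
])

```text
clock: 24.4
eef_pos: [531.4, -198.4, 131.3]
tool_rot: [-3.14, 0.0, -1.79]
force: [-3.7, 1.9, 15.5]
width: -0.2
```

>>> move_arm([
  [[0,0,-0.003,0,0,0],[0,0,-0.01,0,0,0],[0,0,-0.03,0,0,0],[0,0,-0.06,0,0,0],[0,0,-0.09,0,0,0],[0,0,-0.1,0,0,0],[0,0,-0.1,0,0,0]],
])

```text
clock: 25.28
eef_pos: [531.1, -198.2, 229.5]
tool_rot: [-3.141, 0.0, -1.79]
force: [0.0, -0.5, 0.0]
width: -0.1
```

```bash
python3 st.py
python3 - <<'E'
from h import *
im=get_image("wrist"); 
c=im["color"][134:334,150:370];cv2.imwrite("pics/w18z.png",cv2.convertScaleAbs(cv2.resize(c,None,fx=3.5,fy=2.8,interpolation=cv2.INTER_CUBIC),alpha=1.3,beta=20))
S=get_image("side");cv2.imwrite("pics/s18.png",S["color"]);cv2.imwrite("pics/s18z.png",cv2.convertScaleAbs(cv2.resize(S["color"][90:190,290:410],None,fx=6,fy=6,interpolation=cv2.INTER_CUBIC),alpha=1.8,beta=10))
for t in ("tube_rack","reagent","tip_box"): print(t,models.place_of("side",t)[:1])
E
```

```text
w -0.1 pos [ 531.1 -198.2  229.5] rot [-3.141  0.    -1.79 ] F [ 0.  -0.5  0. ] M [-0.01 -0.01 -0.01] 25.275
tube_rack [{'uv': [337.3, 244.3], 'score': 0.69}]
reagent [{'uv': [266.7, 213.5], 'score': 0.9}]
tip_box []
```

View pics/w18z.png

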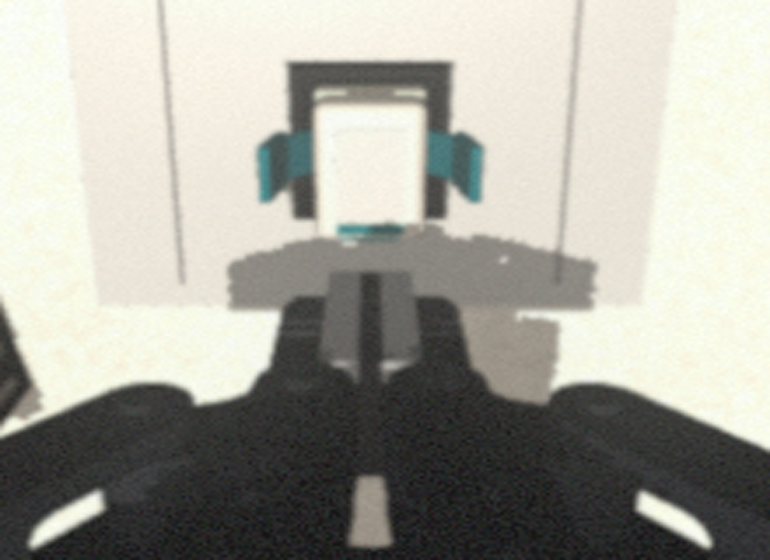

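View pics/s18z.png

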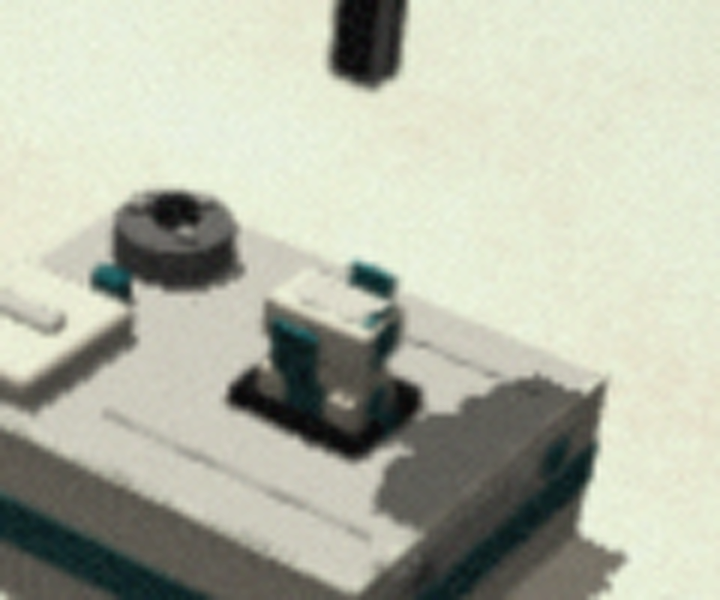

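```bash
python3 -c "
from cell import job
print(job.finish_job())"
```

```text
the job is handed in; nothing more can be done
None
```

I squeezed both tabs to about 38 mm, lifted the cartridge straight out of the dock, and seated it in the module's bay. I then released the tabs and handed the job in at about 25 s. No verdict was reported.

**Last checks:**
- **Tabs:** both had sprung fully out and looked even. Their spread compared with the cap matched the free state seen in the dock.
- **Seat:** pressing the cap with the closed fingers met a hard stop, with the underside about 53.4 mm above the bench. It did not give up to 15.5 N. At rest it stands about 1 mm higher, held by the latches. That puts it roughly 4.5 mm above the nominal seat, which is within the 7 mm limit.
- **Forces:** the highest force I read was 15.5 N, in that final press. These readings were taken at the end of each move, so a peak during a move could have been higher.
- **Robot:** the arm was clear, about 97 mm above the cap and touching nothing.

**Checks that disagreed or failed:**
- **Height from the side camera:** it suggested the cap was about 4–5 mm lower than the wrist camera did. The contact press agreed with the wrist camera.
- **Slip while seating:** the pads slid about 2 mm on the tabs as the cartridge reached the seat. It did not affect the latching.
- **Bystanders:** the rack and the jar were detected within a few pixels of where they started. The tip box was not detected in the last picture, so I could not confirm it that way. The arm stayed well away from it and felt no unexpected contact.

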